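# Load and clamp the carrier plates on a pipetting deck

## Task

Make the pipetting deck ready for a run: draw the orange locking pin up out of its bore and park it upright in the yellow-edged side notch of the red block, collar resting on the block; take every spent white plate out of the nests and lay it flat in the black tray; and load every coloured plate from the bench into the nest of its own colour, near edge hooked under the steel lip and the whole plate flat on the nest floor. When all that is done, wind the crank clockwise by its loose black sleeve, about two turns, to its end stop (the last half radian does not matter) so that the clamp bar covers the plates, and let go of everything, without knocking over the bottle or the beaker.

Things in the scene. Friction and masses are not known exactly. Their poses are not given: they have to be found in the camera images.
- deck: fixed pipetting deck. Origin on the bench under the middle nest; x away from the robot, y left, z up. Spans x -75..135, y -190..240 mm. Nests 84 mm apart along y, floors 45 mm above the bench, steel lip on their near (-x) side. The aluminium clamp bar lies along y beyond them, 54 to 66 mm above the bench, front face at x = 62 mm minus 2.2 mm per rad of crank; open at the start
- nest_blue (a point): blue-marked (left) nest, fixed to the deck: centre of its floor, where a seated plate's origin lies; axes as the deck's. Pocket 115 (x) x 78 (y) mm. Near wall at x -57.5 mm, its lip reaching in to x -45.5 mm, lip underside 13 mm, top 18 mm above the floor. Side ridges 6 mm high, far stop 5 mm. A plate goes in tilted about 15 deg, near edge under the lip, then lowered
- nest_yellow (a point): yellow-marked (middle) nest, fixed to the deck: centre of its floor, where a seated plate's origin lies; axes as the deck's. Pocket 115 (x) x 78 (y) mm. Near wall at x -57.5 mm, its lip reaching in to x -45.5 mm, lip underside 13 mm, top 18 mm above the floor. Side ridges 6 mm high, far stop 5 mm. A plate goes in tilted about 15 deg, near edge under the lip, then lowered
- nest_green (a point): green-marked (right) nest, fixed to the deck: centre of its floor, where a seated plate's origin lies; axes as the deck's. Pocket 115 (x) x 78 (y) mm. Near wall at x -57.5 mm, its lip reaching in to x -45.5 mm, lip underside 13 mm, top 18 mm above the floor. Side ridges 6 mm high, far stop 5 mm. A plate goes in tilted about 15 deg, near edge under the lip, then lowered
- plate_blue: blue carrier plate, loose, may be absent: flat, 110 x 72 x 6 mm (x, y, z; either end may be hooked), with a grey upright grip rib across its middle, 14 mm thick (along x), 44 mm long (along y), its top 42 mm above the plate's underside; black spots are only marks. 0.08 to 0.16 kg. Origin: centre of the underside, z up. Goes in the nest of its colour
- plate_yellow: yellow carrier plate, loose, may be absent: flat, 110 x 72 x 6 mm (x, y, z; either end may be hooked), with a grey upright grip rib across its middle, 14 mm thick (along x), 44 mm long (along y), its top 42 mm above the plate's underside; black spots are only marks. 0.08 to 0.16 kg. Origin: centre of the underside, z up. Goes in the nest of its colour
- plate_green: green carrier plate, loose, may be absent: flat, 110 x 72 x 6 mm (x, y, z; either end may be hooked), with a grey upright grip rib across its middle, 14 mm thick (along x), 44 mm long (along y), its top 42 mm above the plate's underside; black spots are only marks. 0.08 to 0.16 kg. Origin: centre of the underside, z up. Goes in the nest of its colour
- spent_a: white spent plate, same shape as the coloured ones (110 x 72 x 6 mm, grey rib 14 mm thick along x, 44 mm along y, top 42 mm up; origin: centre of the underside, z up), 0.12 kg, may be absent. Starts seated in the blue nest under its lip: raise the far edge about 15 deg, draw it out away from the robot, then lift. Belongs in the black tray
- spent_b: white spent plate, same shape as the coloured ones (110 x 72 x 6 mm, grey rib 14 mm thick along x, 44 mm along y, top 42 mm up; origin: centre of the underside, z up), 0.12 kg, may be absent. Starts seated in the green nest under its lip: raise the far edge about 15 deg, draw it out away from the robot, then lift. Belongs in the black tray
- tray_in (a point): centre of the inner floor (4 mm above the bench) of the fixed black tray between robot and deck: inside 105 mm (x) by 270 mm (y), rim 16 mm above the bench; x away from the robot, y left. Room for two white plates end to end, their length along y, e.g. centred 67 mm either side of this point
- pin: loose locking pin, at the start upright in the bore, blocking the clamp bar. Origin: centre of the collar's underside; z up. Below: steel shaft 12 mm diameter, 42 mm long. Collar 28 mm diameter, 6 mm thick. Above: orange grip 18 mm diameter, 6 to 46 mm up. 0.08 kg
- bore (a point): mouth of the pin's 14 mm (15 with play) vertical bore in the top of the red block, 50 mm above the bench; fixed to the deck
- notch (a point): where the pin's origin lies when parked: on the red block's top, 50 mm above the bench; axes as the deck's. The notch is a slot 16 mm wide in x, through the block's full height, open at the block's right side (20 mm to -y of this point), ending 12 mm to +y; the shaft slides in from -y or down from above, and the collar rests on the block
- crank (a joint): crank angle, rad: 0 = clamp open (arm to deck +y), growing clockwise seen from above, several grips allowed; end stop 13.5. Starts between 0 and 1, stays where left; the sleeve needs 2 to 3 N. It moves the clamp bar towards the robot over the far edges of the seated plates; the pin in its bore stops it near 3.6 rad
- crank_axis (a point): point on the crank's fixed vertical axis at the height of the sleeve's middle (107 mm above the bench)
- sleeve_mid (a point): middle of the crank's black grip sleeve, which spins freely about its own vertical axis: 28 mm diameter, 46 mm tall (84 to 130 mm above the bench), 50 mm from the crank axis; clear from above
- bottle: amber bottle, 60 mm diameter, 130 mm tall, bystander; origin at centre of its base, z up
- beaker: white beaker, 70 mm diameter, 85 mm tall, bystander; origin at centre of its base, z up

How it is judged (in metres and radians):
On the way, in this order (a step that is already met when the one before it is completed fails the run):
1. with the clamp still open, the pin is parked in the notch every white plate is in the tray and every coloured plate present lies flat in the nest of its colour (x of pin in the frame of notch between -0.006 and 0.006 m and y of pin in the frame of notch between -0.013 and 0.011 m and z of pin in the frame of notch between -0.005 and 0.005 m and angle between pin's own z axis and vertical below 0.15 rad and x of plate_blue in the frame of nest_blue between -0.005 and 0.005 m and y of plate_blue in the frame of nest_blue between -0.006 and 0.006 m and z of plate_blue in the frame of nest_blue between -0.004 and 0.004 m and angle between each of plate_blue, plate_yellow, plate_green's own z axis and vertical below 0.045 rad and angle between the x axis of plate_blue and the x axis of nest_blue, either way round below 0.09 rad and x of plate_yellow in the frame of nest_yellow between -0.005 and 0.005 m and y of plate_yellow in the frame of nest_yellow between -0.006 and 0.006 m and z of plate_yellow in the frame of nest_yellow between -0.004 and 0.004 m and angle between the x axis of plate_yellow and the x axis of nest_yellow, either way round below 0.09 rad and x of plate_green in the frame of nest_green between -0.005 and 0.005 m and y of plate_green in the frame of nest_green between -0.006 and 0.006 m and z of plate_green in the frame of nest_green between -0.004 and 0.004 m and angle between the x axis of plate_green and the x axis of nest_green, either way round below 0.09 rad and x of spent_a in the frame of tray_in between -0.03 and 0.03 m and y of spent_a in the frame of tray_in between -0.1 and 0.1 m and z of spent_a in the frame of tray_in between -0.004 and 0.006 m and angle between each of spent_a, spent_b's own z axis and vertical below 0.06 rad and x of spent_b in the frame of tray_in between -0.03 and 0.03 m and y of spent_b in the frame of tray_in between -0.1 and 0.1 m and z of spent_b in the frame of tray_in between -0.004 and 0.006 m and value of joint crank below 4.5 rad), for 0.2 s.
2. the crank is wound past 13.0 rad, clamp bar forward (value of joint crank above 13 rad), for 0.2 s.
At the end, for the whole second after the job is handed in: coloured plates in their nests (within 5 mm in x, 6 in y, 4 in z; flat to 0.045, yaw to 0.09 rad); white plates in the tray (z -4..6, x within 30, y within 100 mm of tray_in; flat to 0.06 rad); pin in the notch (z 5, x 6, y -13..11 mm; tilt 0.15 rad); crank past 13 rad; all released (x of pin in the frame of notch between -0.006 and 0.006 m and y of pin in the frame of notch between -0.013 and 0.011 m and z of pin in the frame of notch between -0.005 and 0.005 m and angle between pin's own z axis and vertical below 0.15 rad and x of plate_blue in the frame of nest_blue between -0.005 and 0.005 m and y of plate_blue in the frame of nest_blue between -0.006 and 0.006 m and z of plate_blue in the frame of nest_blue between -0.004 and 0.004 m and angle between each of plate_blue, plate_yellow, plate_green's own z axis and vertical below 0.045 rad and angle between the x axis of plate_blue and the x axis of nest_blue, either way round below 0.09 rad and x of plate_yellow in the frame of nest_yellow between -0.005 and 0.005 m and y of plate_yellow in the frame of nest_yellow between -0.006 and 0.006 m and z of plate_yellow in the frame of nest_yellow between -0.004 and 0.004 m and angle between the x axis of plate_yellow and the x axis of nest_yellow, either way round below 0.09 rad and x of plate_green in the frame of nest_green between -0.005 and 0.005 m and y of plate_green in the frame of nest_green between -0.006 and 0.006 m and z of plate_green in the frame of nest_green between -0.004 and 0.004 m and angle between the x axis of plate_green and the x axis of nest_green, either way round below 0.09 rad and x of spent_a in the frame of tray_in between -0.03 and 0.03 m and y of spent_a in the frame of tray_in between -0.1 and 0.1 m and z of spent_a in the frame of tray_in between -0.004 and 0.006 m and angle between each of spent_a, spent_b's own z axis and vertical below 0.06 rad and x of spent_b in the frame of tray_in between -0.03 and 0.03 m and y of spent_b in the frame of tray_in between -0.1 and 0.1 m and z of spent_b in the frame of tray_in between -0.004 and 0.006 m and value of joint crank above 13 rad); the robot touches nothing.
It fails at once if the bottle or the beaker is knocked over (angle between any of bottle, beaker's own z axis and vertical above 0.6 rad).
Of spent_a, spent_b only 1 to 2 are there at a start; the rules pass over those that are not, and their reading is None.
Of plate_blue, plate_yellow, plate_green only 2 to 3 are there at a start; the rules pass over those that are not, and their reading is None.
At some moment in a run one of plate_blue, plate_yellow, plate_green may be knocked a few centimetres aside while the robot is not near it.
Once in a run the grip may slacken for a moment while it holds something.
It also fails if it takes over 210 s, if anything falls off the work surface, if the arm or the gripper's body presses on something with over 40 N, if the wrist force passes 120 N, or if a joint passes its speed limit or range.

## Robot

A 6-joint arm with a two-finger parallel gripper is mounted at the origin on the work surface. World frame = base frame: x ahead of the robot, y to its left, z up, the work surface at z = 0. Lengths are in mm, angles in rad, forces in N, time in s.
With the tool pointing down it reaches from about 350 to 775 mm from the base axis. Payload 7.3 kg.
Tool frame: the origin (TCP) lies on the mounting face of the last link; the fingertips stand 178 mm ahead of it and the grasp point (between the pads) lies 159 mm ahead of it; z points along the fingers, y is the line along which they close (so a half turn about z gives the same grasp; the last joint's range is limited). The gripper opens to 92 mm and grips with 3 to 60 N. Pads are 19 mm wide; open, the fingers measure 130 mm over their backs; the gripper's body (75 mm by 190 mm) begins 47 mm behind the grasp point.
Start: joints at [1.163, 0.342, 1.524, -0, 1.275, -0.146], TCP at [135.858, 507.12, 404.741] pointing down, gripper open.
Joint ranges: [-2.53, 2.53], [-0.77, 2.02], [0.04, 2.7], [-1, 4.14], [0.28, 2.66], [-3.11, 3.11]. Speed limits (rad/s): [2.57, 2.57, 3.14, 3.14, 3.14, 3.14].

## Interface

Orientations are given as [roll, pitch, yaw] about the fixed x, y, z axes, in that order (R = Rz(yaw) Ry(pitch) Rx(roll)).
In Python, from plant import bot gives the robot as it stands.
- The arm moves only by the shell command python3 shift.py 'ROWS'. ROWS is a JSON list of rows, 1 to 5 of them, each of 5 numbers: the finger opening in mm, then dx, dy, dz in units of 20 mm, then a turn about the tool's z in units of 0.05 rad; each row is the pose to reach, as a shift and turn from the pose commanded when the command began, along the tool's axes at that moment; what a row does not reach only later rows make up. A row lasts 1/8 s, in which the tool goes at most 62.5 mm and 0.188 rad, less where a joint would pass 70% of its speed; a pose out of reach is approached as far as the arm can. The fingers move at their own pace and stop on an object; the grip force is fixed at half the most. Time passes only in rows, so rows that do not move let the fingers close. It prints the time, the measured TCP pose, the force, the opening and the grip force at its end. Input that does not fit is refused with a message, and nothing moves.
- bot.get_obs(): the state, without advancing time (a new reading comes with each control period).
- bot.capture(name): name is "scene" or "side" or "wrist"; returns a dict with "color" (480x640x3 uint8, red, green, blue), "K" (3x3 intrinsics, pixels), "R" (3x3) and "t" (3): a world point X has camera coordinates R X + t. Camera axes: x right, y down, z forward; pixel columns grow to the right and rows downward; lengths in mm; the calibration is good to about 2 mm. A picture is of the moment at which its call begins. There is no depth.
- bot.close_job(): hands the job in; it is judged then, once.
The state is a dict: "time": time; "joint_positions": joint angles; "dq": joint speeds; "tau": joint torques, N m; "tool_pos": TCP position; "tcp_rot": TCP orientation; "contact_force": force on the tool from outside, world axes, zero at the start; "moment": the same for the moment, N m; "grip_width": finger opening in mm; "finger_force": force on a finger pad.
Only numpy, scipy, OpenCV 4.12 (cv2) and the standard library are available. Lean on these libraries where they do the work, as an engineer would, in place of code of your own. Each camera call takes 0.05 s, during which the arm holds its last target. There are 200 camera calls.

## Working session

There is one attempt and no reset: what is moved stays moved. The work goes in short steps, Python scripts to look and compute and a shell command to move; the robot and the scene stay as the last step left them, time stands still between calls to the robot, and variables do not carry over. Pictures are saved under pics/ and viewed, at most 14 in all, crops included, and the job is handed in when it is done.

```bash
ls; mkdir -p pics; python3 - <<'E'
from plant import bot
import cv2,numpy as np
for n in("scene","side"):
    c=bot.capture(n);cv2.imwrite(f"pics/{n}0.png",c["color"][...,::-1]);np.savez(f"{n}0.npz",**c)
    print(n,c["K"][0],c["K"][1,2],(-c["R"].T@c["t"]).round(),c["R"].round(2).tolist())
print(bot.get_obs())
E
```

```text
pics
plant.py
shift.py
  3 plant.py
  5 shift.py
  8 total
scene [437.23976321   0.         322.6215919 ] 239.69197015814515 [1291. -248.  713.] [[0.35, 0.94, 0.0], [0.59, -0.22, -0.78], [-0.73, 0.27, -0.63]]
side [564.12549967   0.         324.42099444] 238.17392720549552 [ 310. -895.  619.] [[0.97, -0.26, -0.0], [-0.13, -0.47, -0.87], [0.22, 0.84, -0.49]]
{'time': 0.1, 'joint_positions': array([ 1.16299447e+00,  3.42673722e-01,  1.52489585e+00, -4.51954324e-05,
        1.27539153e+00, -1.45965830e-01]), 'dq': array([ 0.0012713 , -0.00079464, -0.00121694,  0.00155054, -0.00102277,
        0.000567  ]), 'tau': array([ 1.75172019e-03, -4.32007599e+01, -2.44694602e+01,  7.17301201e-02,
        5.26432763e-02, -6.97557903e-05]), 'tool_pos': array([135.82212999, 507.01413796, 404.11250808]), 'tcp_rot': array([-3.14023248e+00, -1.56277417e-04,  2.87976971e+00]), 'contact_force': array([ 0.39831967,  0.4986615 , -0.40968422]), 'moment': array([-0.0789409 , -0.01083735, -0.01101141]), 'finger_force': 0.0, 'grip_width': 92.04465118894417}
```
View pics/scene0.png

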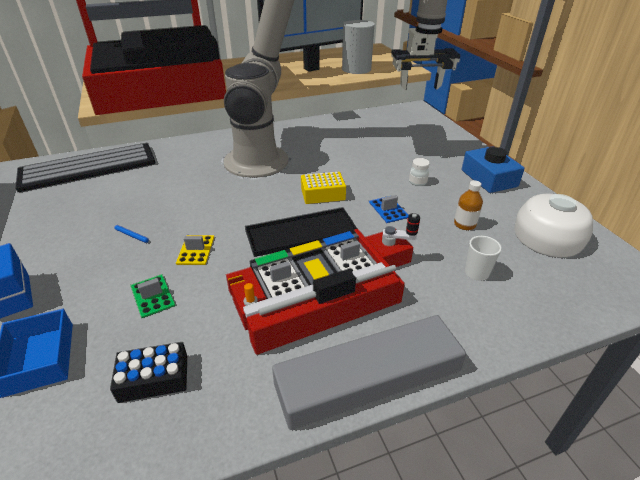

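View pics/side0.png

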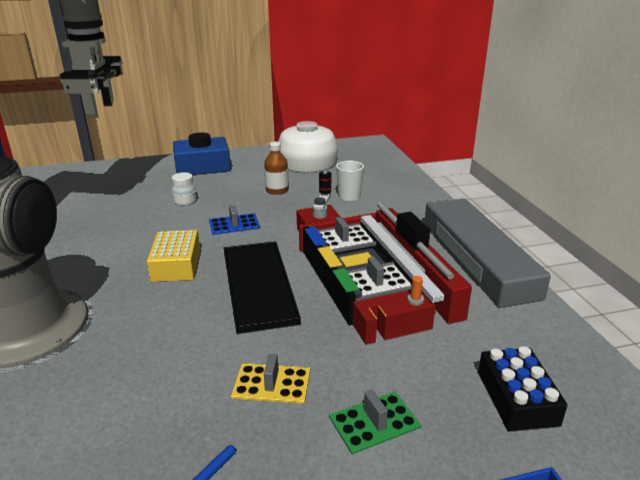

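```bash
cat > h.py <<'E'
import numpy as np,cv2
from plant import bot
def rot(r):
    from scipy.spatial.transform import Rotation as Q
    return Q.from_euler('xyz',r).as_matrix()
def ray(c,u,v,z):
    C=-c["R"].T@c["t"]; d=c["R"].T@np.linalg.inv(c["K"])@np.array([u,v,1.]); return C+d*(z-C[2])/d[2]
def proj(c,X):
    p=c["K"]@(c["R"]@np.asarray(X,float)+c["t"]); return p[:2]/p[2]
HSV={'blue':((108,150,60),(125,255,255)),'yellow':((22,150,90),(32,255,255)),'green':((55,120,60),(85,255,255)),'orange':((5,180,120),(18,255,255))}
def mask(c,col):
    return cv2.inRange(cv2.cvtColor(c["color"],cv2.COLOR_RGB2HSV),*HSV[col])
def blobs(c,col,amin=60):
    m=cv2.morphologyEx(mask(c,col),cv2.MORPH_CLOSE,np.ones((3,3)))
    return [q for q in cv2.findContours(m,cv2.RETR_EXTERNAL,cv2.CHAIN_APPROX_NONE)[0] if cv2.contourArea(q)>amin]
def rect(c,q,z):
    "min-area rectangle on plane z: centre, long, short, yaw of long side"
    P=np.array([ray(c,u,v,z)[:2] for u,v in q[:,0]],np.float32)
    (x,y),(w,h),a=cv2.minAreaRect(P)
    if w<h:w,h,a=h,w,a+90
    return np.round([x,y,w,h,(a+90)%180-90],1)
def to(x,y,z,yaw=None):
    "shift in tool axes to bring the GRASP POINT to x,y,z (and turn)"
    o=bot.get_obs();R=rot(o["tcp_rot"]);d=R.T@(np.array([x,y,z+159.])-o["tool_pos"])
    t=None
    if yaw is not None: t=((o["tcp_rot"][2]-yaw)+np.pi/2)%np.pi-np.pi/2
    print('shift',d.round(1),'turn',t and round(t,3),'q',o["joint_positions"].round(2))
def snap(n,f=None):
    c=bot.capture(n)
    if f: cv2.imwrite(f"pics/{f}.png",c["color"][...,::-1]);np.savez(f"{f}.npz",**c)
    return c
E
python3 - <<'E'
from h import *
s={n:dict(np.load(n+"0.npz")) for n in("scene","side")}
for n,c in s.items():
    for col in HSV:
        for q in blobs(c,col): print(n,col,q[:,0].mean(0).round(),rect(c,q,6))
for p in[(270,258),(340,238),(305,247)]: print(ray(s["scene"],*p,63).round())
print('bottle',ray(s["scene"],466,226,0),'beaker',ray(s["scene"],480,274,0))
print('sleeve',ray(s["scene"],413,224,107),'axis',ray(s["scene"],390,234,95),'pin',ray(s["scene"],249,292,76))
E
```

```text
scene blue [128. 371.] [ 715.9 -417.2   49.2   22.2   37.9]
scene blue [ 33. 352.] [ 5.963e+02 -5.916e+02  1.932e+02  1.376e+02  4.000e-01]
scene blue [ 14. 285.] [ 344.6 -658.1  270.5   60.3    9.4]
scene blue [395. 214.] [426.2 284.   72.1  72.1 -89.3]
scene blue [506. 180.] [394.3 701.6 184.6  75.5 -79.8]
scene blue [471.  71.] [-520.4 1232.   544.2  189.8  -44. ]
scene blue [444.  45.] [-989.3 1320.4  181.   124.1   -1.8]
scene yellow [316. 269.] [569.3   7.7  65.7  39.5   4.5]
scene yellow [305. 247.] [486.5  10.4  80.6  30.6 -85.7]
scene yellow [196. 248.] [ 398.  -251.1  112.6   72.6  -20.5]
scene yellow [321. 185.] [234.9 151.2 162.  134.3 -10.6]
scene green [152. 296.] [ 524.8 -363.1  113.8   71.7   10.4]
scene green [271. 257.] [493.1 -81.   79.9  30.  -85.5]
scene orange [243. 288.] [ 580.7 -164.8   77.9   41.7   19.4]
scene orange [469. 200.] [447.9 522.3 102.9  54.3 -60.4]
side blue [532. 476.] [ 684.1 -500.6   72.2   16.4  -14.9]
side blue [215. 464.] [ 300.1 -383.1   65.8   15.8   40.7]
side blue [540. 390.] [ 782.8 -373.4   63.4   19.8   38.1]
side blue [522. 374.] [ 
[... 244 characters left out ...]
61.1  89.9]
side yellow [271. 383.] [ 395.7 -255.4  109.3   74.7  -20.4]
side yellow [344. 258.] [613.   77.4  96.5  91.7   4.4]
side yellow [172. 250.] [259.7 172.8 207.6  97.1  84.4]
side green [376. 421.] [ 522.4 -367.3  110.    74.     9.7]
side green [345. 280.] [585.9 -13.6  82.7  27.4 -85.7]
side orange [416. 287.] [710.  -75.1  78.7  17.1  66.6]
side orange [275. 160.] [569.3 653.2 112.2  37.7  78.9]
[560. -98.  63.]
[547.  77.  63.]
[550. -12.  63.]
bottle [544.57129542 447.60188209   0.        ] beaker [715.74697663 367.93063779   0.        ]
sleeve [607.99839715 232.51008209 107.        ] axis [609.90025322 173.5281715   95.        ] pin [ 660.30731495 -167.93830453   76.        ]
```

```bash
python3 - <<'E'
from h import *
to(590,20,260,0.078)
E
```

```text
shift [-564.8 -352.9  -14.5] turn -0.34 q [ 1.16  0.34  1.52 -0.    1.28 -0.15]
```

Units first: shifts go in units of 20 mm and turns go in units of 0.05 rad. So -250 mm is -12.5, -156 mm is -7.8.

```bash
python3 shift.py '[[92,-2.5,-1.55,0,0],[92,-5,-3.1,0,0],[92,-7.5,-4.7,0,0],[92,-10,-6.25,0,0],[92,-12.5,-7.8,0,0]]'; python3 shift.py '[[92,-2.5,-1.55,0,0],[92,-5,-3.1,0,0],[92,-7.5,-4.7,0,0],[92,-10,-6.25,0,0],[92,-12.5,-7.8,0,0]]'; python3 shift.py '[[92,-2,-1.25,-0.5,-2],[92,-3.25,-2.05,-0.75,-5],[92,-3.25,-2.05,-0.75,-6.8],[92,-3.25,-2.05,-0.75,-6.8]]'
python3 - <<'E'
from h import *
to(590,20,260,0.078)
c=snap("wrist","w1"); print(c["K"],(-c["R"].T@c["t"]).round(1),c["R"].round(2))
E
```

```text
time: 0.72
tool_pos: [337.9, 290.2, 404.6]
tcp_rot: [3.142, -0.0, 2.88]
contact_force: [1.1, 0.9, 0.4]
grip_width: 91.7
finger_force: 0.0
time: 1.35
tool_pos: [539.1, 74.7, 404.4]
tcp_rot: [3.141, -0.001, 2.879]
contact_force: [-0.1, 1.2, 1.1]
grip_width: 92.0
finger_force: 0.0
time: 1.85
tool_pos: [590.3, 19.6, 419.0]
tcp_rot: [3.141, -0.001, -3.065]
contact_force: [0.1, 0.2, -1.0]
grip_width: 92.3
finger_force: 0.0
shift [0.3 0.4 0. ] turn -0.001 q [-0.1   0.45  1.31  0.    1.38 -1.74]
[[406.53170836   0.         319.29818841]
 [  0.         406.53170836 244.73730164]
 [  0.           0.           1.        ]] [513.8  13.7 398.2] [[-0.08  1.    0.  ]
 [ 0.96  0.07  0.28]
 [ 0.28  0.02 -0.96]]
```

View pics/w1.png

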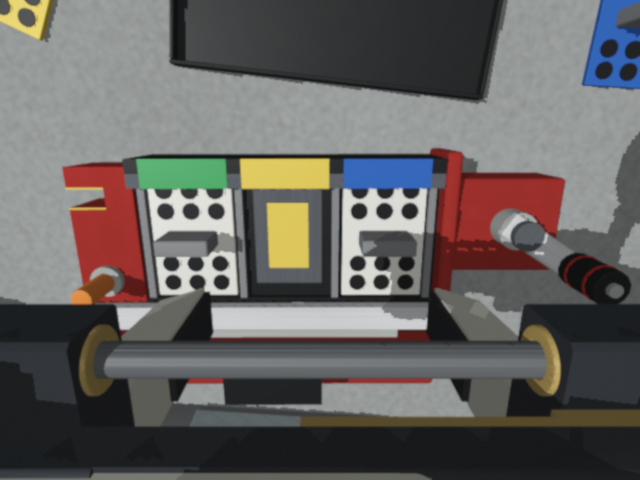

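```bash
python3 - <<'E'
from h import *
c=dict(np.load("w1.npz"))
for col in('green','yellow','blue','orange'):
    for q in blobs(c,col,50):
        print(col,q[:,0].mean(0).round(),'z63',rect(c,q,63),'z45',rect(c,q,45))
hsv=cv2.cvtColor(c["color"],cv2.COLOR_RGB2HSV)
E=cv2.cvtColor(c["color"],cv2.COLOR_RGB2GRAY)
print([ray(c,*p,50).round(1) for p in((104,188),(106,208),(65,188),(73,208))])
cv2.imwrite('pics/crop1.png',cv2.resize(np.hstack([c["color"][140:310,50:150],c["color"][140:310,240:340],c["color"][160:330,440:640]]),None,fx=2,fy=2,interpolation=cv2.INTER_CUBIC)[...,::-1])
E
```

```text
green [182. 172.] z63 [560.1 -94.8  71.8  25.1 -85.6] z45 [ 562.6 -100.7   75.7   26.5  -85.6]
yellow [285. 158.] z63 [541.5 -12.1  70.3   0.8 -85.6] z45 [543.  -13.5  74.1   0.8 -85.6]
yellow [46. 19.] z63 [ 454.4 -193.5   28.2    2.2  -20.7] z45 [ 451.2 -204.6   29.8    2.3  -20.7]
blue [387. 172.] z63 [547.2  72.4  73.   25.1 -85.6] z45 [548.9  75.6  76.9  26.5 -85.6]
blue [616.  43.] z63 [438.3 233.5  59.5  44.    4.4] z45 [434.3 245.3  62.7  46.4   4.4]
[array([ 579.3, -166. ,   50. ]), array([ 596.7, -165.6,   50. ]), array([ 581.9, -199.4,   50. ]), array([ 598.9, -194.1,   50. ])]
```

View pics/crop1.png

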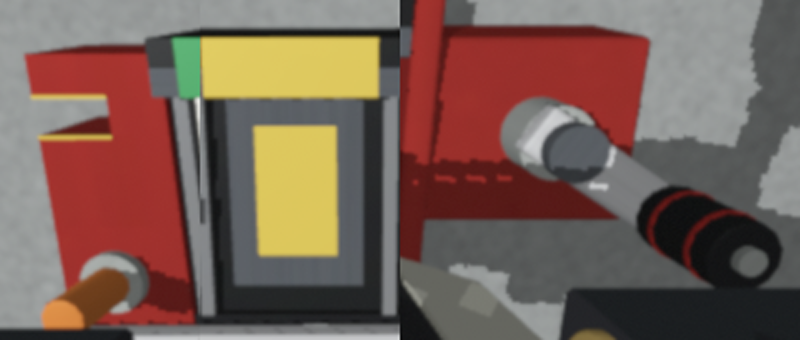

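```bash
python3 - <<'E'
from h import *
c=dict(np.load("w1.npz"));s=dict(np.load("scene0.npz"));d=dict(np.load("side0.npz"))
O=np.array([611.5,-6.8]);a=np.deg2rad(4.4);R=np.array([[np.cos(a),-np.sin(a)],[np.sin(a),np.cos(a)]])
def D(n,X): print(n,X.round(1),'deck',(R.T@(X[:2]-O)).round(1))
D('pad',ray(c,287.5,235,45.5))
D('notch end',ray(c,104,198,50)); D('collar',ray(c,107.5,281.5,55)); D('griptop',ray(c,82,296,96))
D('sleeve top',ray(c,615,291,130)); D('hub',ray(c,527,237,107))
def tri(p,q,A,B):
    M=[];b=[]
    for c,(u,v) in((A,p),(B,q)):
        C=-c["R"].T@c["t"];r=c["R"].T@np.linalg.inv(c["K"])@np.array([u,v,1.]);r/=np.linalg.norm(r);P=np.eye(3)-np.outer(r,r);M.append(P);b.append(P@C)
    return np.linalg.lstsq(np.vstack(M),np.hstack(b),rcond=None)[0]
D('griptop tri',tri((249,286),(417,279),s,d)); 
D('griptop tri ws',tri((249,286),(82,296),s,c))
D('sleeve s',tri((413,217),(615,291),s,c));
# ribs of white plates: rib top centre z 87, wrist
for n,p in(('ribtop green',(186,237)),('ribtop blue',(388,237))): D(n,ray(c,*p,87))
D('far edge',ray(c,195,296,51)); 
W=cv2.inRange(cv2.cvtColor(c["color"],cv2.COLOR_RGB2HSV),(0,0,190),(180,40,255))
E
```

```text
pad [610.   -7.2  45.5] deck [-1.5 -0.3]
notch end [ 588.  -166.7   50. ] deck [ -35.7 -157.6]
collar [ 663.4 -166.3   55. ] deck [  39.5 -163.1]
griptop [ 659.7 -166.1   96. ] deck [  35.8 -162.6]
sleeve top [610.2 232.5 130. ] deck [ 17.1 238.7]
hub [581.1 173.9 107. ] deck [-16.5 182.5]
griptop tri [ 663.1 -167.6   93.4] deck [  39.1 -164.2]
griptop tri ws [ 661.  -166.9   93.6] deck [  37.1 -163.4]
sleeve s [609.6 229.7 130.4] deck [ 16.3 235.9]
ribtop green [606.6 -84.9  87. ] deck [-10.9 -77.5]
ribtop blue [594.2  74.8  87. ] deck [-11.   82.7]
far edge [673.4 -88.9  51. ] deck [ 55.4 -86.6]
```

```bash
sed -i "s/'yellow':((22,150,90)/'yellow':((22,110,90)/" h.py; python3 - <<'E'
from h import *
to(661.5,-166.5,130,0.077)
to(661.5,-166.5,79,0.077)
E
```

```text
shift [ -57.1 -191.4  130.1] turn -0.001 q [-0.1   0.45  1.31  0.    1.38 -1.74]
shift [ -57.1 -191.4  181.1] turn -0.001 q [-0.1   0.45  1.31  0.    1.38 -1.74]
```

```bash
python3 shift.py '[[92,-0.75,-2.5,1.25,0],[60,-1.5,-5,3,0],[40,-2.25,-7.5,5,0],[40,-2.85,-9.55,6.5,0],[40,-2.85,-9.55,6.5,0]]';python3 shift.py '[[40,0,0,1.5,0],[40,0,0,2.55,0],[40,0,0,2.55,0],[40,0,0,2.55,0]]';python3 - <<'E'
from h import *
c=snap("side","s2");cv2.imwrite('pics/s2.png',c["color"][180:380,250:510][...,::-1].repeat(2,0).repeat(2,1))
E
```

```text
time: 2.52
tool_pos: [661.5, -168.5, 285.4]
tcp_rot: [3.139, -0.006, -3.068]
contact_force: [-0.2, 1.2, -0.4]
grip_width: 56.3
finger_force: 0.0
time: 3.02
tool_pos: [662.4, -165.2, 240.5]
tcp_rot: [-3.141, 0.002, -3.063]
contact_force: [0.1, -0.0, 0.8]
grip_width: 39.8
finger_force: 0.0
```

View pics/s2.png

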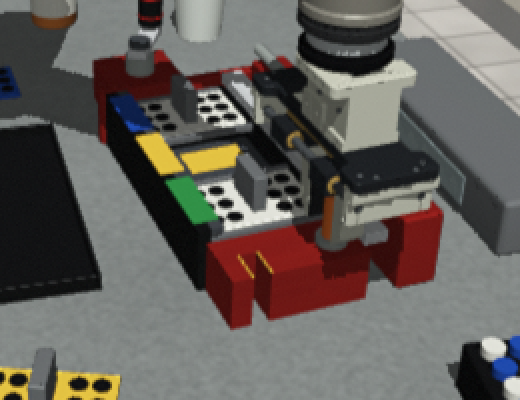

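```bash
python3 - <<'E'
from h import *
c=dict(np.load("s2.npz"))
f=lambda X:((proj(c,X)-[250,180])*2).round()
print('tip',f((662.4,-165.2-29,62)),'pinc',f((662.4,-165.2,62)),'pin top',f((662.4,-165.2,96)))
q=max(blobs(c,'orange',20),key=lambda q:cv2.boundingRect(q)[1]);x,y,w,h=cv2.boundingRect(q)
print('orange box',(x-250)*2,(y-180)*2,w*2,h*2, ray(c,x+w/2,y+h/2,78), ray(c,x+w/2,y,92))
E
```

```text
tip [342. 245.] pinc [328. 226.] pin top [331. 193.]
orange box 236 254 18 26 [ 566.94425374 -221.79088701   78.        ] [ 565.78109028 -223.38364029   92.        ]
```

```bash
python3 - <<'E'
from h import *
c=dict(np.load("w1.npz"));ya=0.0768
for xx in(-9.5,9.5):
  for yy in(-46,46):
    print(xx,yy,proj(c,(590.3+xx*np.cos(ya)-yy*np.sin(ya),19.6+xx*np.sin(ya)+yy*np.cos(ya),241)).round())
c=dict(np.load("s2.npz"))
w=snap("wrist","w2")
a=cv2.resize(c["color"][230:320,380:500],(560,420),interpolation=cv2.INTER_CUBIC)
cv2.imwrite("pics/z2.png",np.hstack([a,cv2.resize(w["color"][150:480,0:400],(230,420))])[...,::-1])
E
```

```text
-9.5 -46 [209. 293.]
-9.5 46 [429. 293.]
9.5 -46 [212. 334.]
9.5 46 [426. 334.]
```

View pics/w2.png

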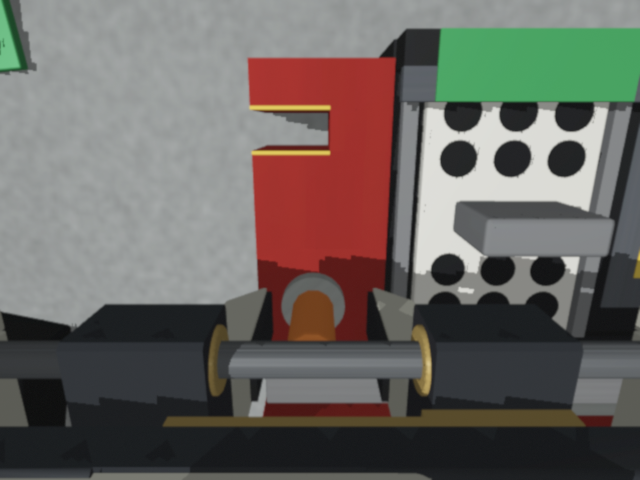

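View pics/z2.png

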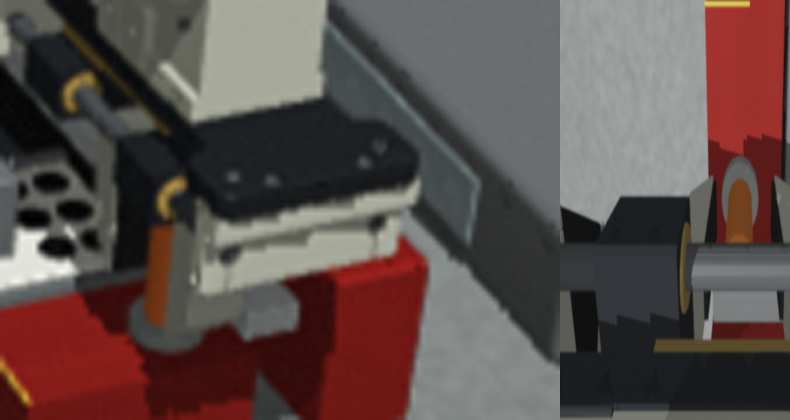

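```bash
python3 - <<'E'
from h import *
c=dict(np.load("w2.npz"))
O=np.array([611.5,-6.8]);a=np.deg2rad(4.4);R=np.array([[np.cos(a),-np.sin(a)],[np.sin(a),np.cos(a)]])
def D(n,X): print(n,X.round(1),'deck',(R.T@(X[:2]-O)).round(1))
D('collar',ray(c,313,303,54));D('tcp',bot.get_obs()["tool_pos"])
for p in((329,107),(329,153),(329,130),(252,107),(252,153)): D('notch',ray(c,*p,50))
E
```

```text
collar [ 662.2 -168.4   54. ] deck [  38.2 -165. ]
tcp [ 662.4 -165.6  240.6] deck [  38.6 -162.3]
notch [ 579.4 -168.3   50. ] deck [ -44.4 -158.5]
notch [ 597.1 -166.8   50. ] deck [ -26.6 -158.4]
notch [ 588.1 -167.5   50. ] deck [ -35.7 -158.5]
notch [ 581.8 -198.6   50. ] deck [ -44.3 -189. ]
notch [ 599.6 -198.1   50. ] deck [ -26.6 -189.8]
```

```bash
python3 shift.py '[[40,0,-0.075,0.1,0],[15,0,-0.075,0.1,0],[12,0,-0.075,0.1,0],[12,0,-0.075,0.1,0],[12,0,-0.075,0.1,0]]'; python3 shift.py '[[12,0,0,-0.75,0],[12,0,0,-1.5,0],[12,0,0,-2.25,0],[12,0,0,-2.7,0],[12,0,0,-2.7,0]]'; python3 - <<'E'
from h import *
c=snap("wrist","w3");c=snap("side","s3");cv2.imwrite('pics/s3.png',c["color"][180:360,300:500][...,::-1].repeat(3,0).repeat(3,1))
E
```

```text
time: 3.75
tool_pos: [662.1, -167.6, 236.7]
tcp_rot: [-3.142, 0.0, -3.063]
contact_force: [0.4, -2.0, 0.5]
grip_width: 17.4
finger_force: 30.0
time: 4.38
tool_pos: [662.2, -167.5, 291.9]
tcp_rot: [-3.141, 0.002, -3.063]
contact_force: [-0.4, 0.6, -1.1]
grip_width: 17.8
finger_force: 30.0
```

View pics/s3.png

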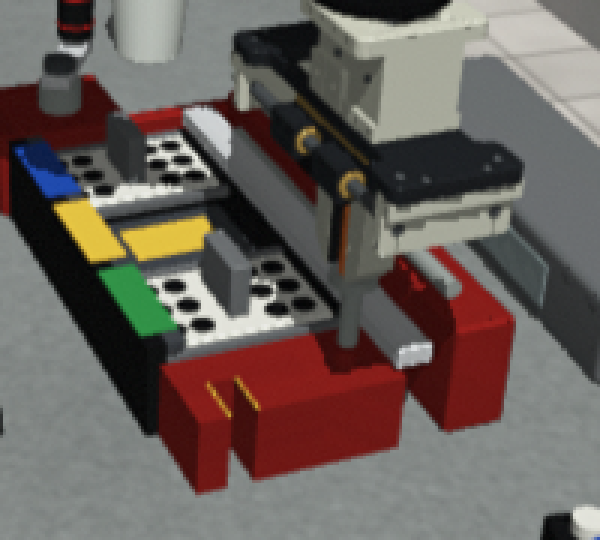

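```bash
python3 - <<'E'
from h import *
O=np.array([611.5,-6.8]);a=np.deg2rad(4.4);R=np.array([[np.cos(a),-np.sin(a)],[np.sin(a),np.cos(a)]])
p=O+R@[-35.5,-171];to(*p,132.9,0.0768)
E
python3 shift.py '[[12,1.75,-0.1,0,0],[12,3.7,-0.25,0,0],[12,3.7,-0.25,0,0],[12,3.7,-0.25,0,0]]'; python3 - <<'E'
from h import *
O=np.array([611.5,-6.8]);a=np.deg2rad(4.4);R=np.array([[np.cos(a),-np.sin(a)],[np.sin(a),np.cos(a)]])
p=O+R@[-35.5,-171];to(*p,132.9,0.0768)
to(*p,79,0.0768)
c=snap("side","s4");cv2.imwrite('pics/s4.png',c["color"][180:360,300:500][...,::-1].repeat(3,0).repeat(3,1))
E
```

```text
shift [73.5 -6.8 -1.5] turn 0.001 q [-0.36  0.73  1.18  0.    1.23 -2.01]
time: 4.97
tool_pos: [589.2, -178.4, 290.7]
tcp_rot: [-3.142, 0.001, -3.064]
contact_force: [-0.3, -0.5, -0.0]
grip_width: 17.3
finger_force: 30.0
shift [ 0.1 -1.6 -1.2] turn 0.001 q [-0.42  0.61  1.41  0.    1.12 -2.07]
shift [ 0.1 -1.6 52.7] turn 0.001 q [-0.42  0.61  1.41  0.    1.12 -2.07]
```

View pics/s4.png

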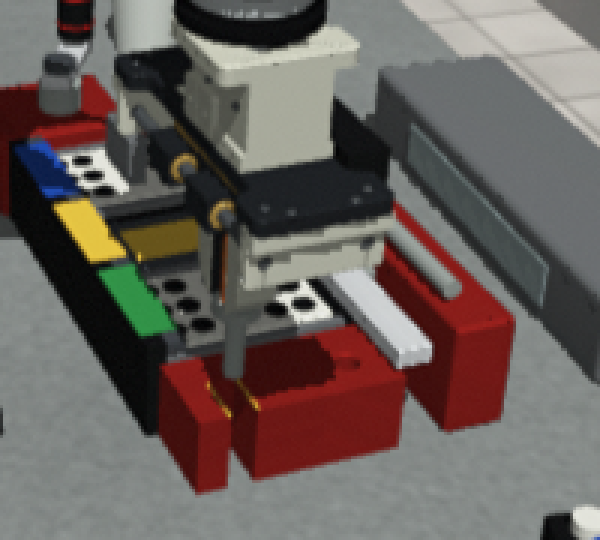

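In the tool's units: 48 mm is 2.4, 36 mm is 1.8.

```bash
python3 shift.py '[[12,0,-0.075,0.6,0],[12,0,-0.075,1.2,0],[12,0,-0.075,1.8,0],[12,0,-0.075,2.4,0],[12,0,-0.075,2.4,0]]'; python3 shift.py '[[12,0,0,0.15,0],[12,0,0,0.3,0],[12,0,0,0.3,0]]'; python3 - <<'E'
from h import *
c=snap("side","s5");cv2.imwrite('pics/s5.png',c["color"][180:360,300:500][...,::-1].repeat(3,0).repeat(3,1))
E
```

```text
time: 5.65
tool_pos: [588.5, -179.6, 241.2]
tcp_rot: [3.14, -0.002, -3.063]
contact_force: [0.4, 0.1, -0.8]
grip_width: 17.5
finger_force: 30.0
time: 6.02
tool_pos: [588.9, -179.8, 236.8]
tcp_rot: [-3.141, 0.0, -3.063]
contact_force: [0.7, 0.1, -0.5]
grip_width: 17.5
finger_force: 30.0
```

View pics/s5.png

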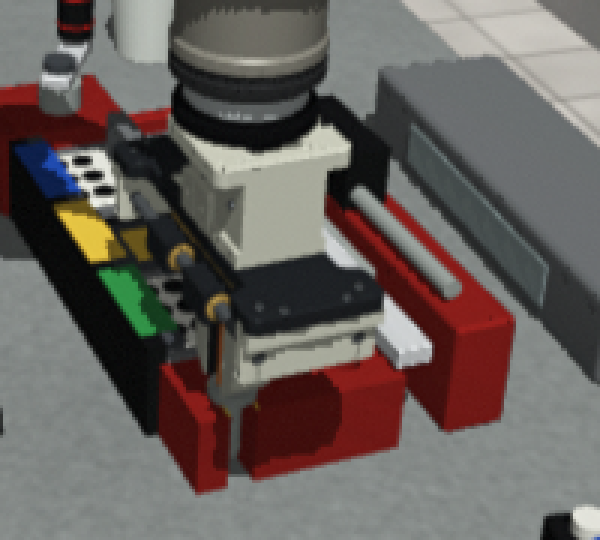

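```bash
cat >> h.py <<'E'
O=np.array([611.5,-6.8]);A=np.deg2rad(4.4);RD=np.array([[np.cos(A),-np.sin(A)],[np.sin(A),np.cos(A)]])
def dk(x,y): return O+RD@[x,y]
def deck(X): return (RD.T@(np.asarray(X)[:2]-O)).round(1)
E
python3 shift.py '[[40,0,0,0,0],[40,0,0,0,0],[40,0,0,-1.5,0],[60,0,0,-3,0],[60,0,0,-3,0]]'; python3 - <<'E'
from h import *
to(*dk(0,-84),136,A); c=snap("wrist","w6")
for q in blobs(c,'orange',20): print(cv2.boundingRect(q))
hsv=cv2.cvtColor(c["color"],cv2.COLOR_RGB2HSV)
# grey rib top of spent_b near expected pixel
for X in((0,-84),(-7,-106),(7,-62)): print(proj(c,[*dk(*X),87]).round(), c["color"][tuple(proj(c,[*dk(*X),87]).round().astype(int)[::-1].clip(0,479))])
E
```

```text
time: 6.7
tool_pos: [589.4, -180.0, 299.4]
tcp_rot: [-3.139, 0.005, -3.063]
contact_force: [0.6, -0.2, -0.5]
grip_width: 55.2
finger_force: 0.0
shift [-35.4  87.    4.4] turn 0.001 q [-0.42  0.6   1.4   0.    1.13 -2.07]
(303, 272, 36, 33)
[484. 344.] [48 51 55]
[444. 332.] [73 67 54]
[524. 356.] [52 55 60]
```

```bash
python3 shift.py '[[60,-0.85,2.15,0.1,0],[60,-1.775,4.35,0.2,0],[60,-1.775,4.35,0.2,0],[60,-1.775,4.35,1.7,0],[60,-1.775,4.35,3,0]]'; python3 shift.py '[[60,0,0,0.2,0],[60,0,0,0.2,0]]'; python3 - <<'E'
from h import *
to(*dk(0,-84),76,A)
E
```

```text
time: 7.38
tool_pos: [616.9, -90.8, 234.9]
tcp_rot: [3.141, -0.002, -3.063]
contact_force: [-0.6, 0.8, -0.3]
grip_width: 60.1
finger_force: 0.0
time: 7.62
tool_pos: [617.4, -90.9, 232.7]
tcp_rot: [3.141, -0.0, -3.064]
contact_force: [0.1, -0.3, 0.3]
grip_width: 59.9
finger_force: 0.0
shift [-0.6  0.3 -2.3] turn 0.001 q [-0.27  0.69  1.44 -0.    1.01 -1.92]
```

In the tool's units: -2 mm is -0.1.

```bash
python3 shift.py '[[40,0,0,-0.1,0],[38,0,0,-0.1,0],[38,0,0,-0.1,0],[38,0,0,-0.1,0],[38,0,0,-0.1,0]]'; python3 shift.py '[[38,0.05,0,-0.2,0],[38,0.1,0,-0.4,0],[38,0.1,0,-0.6,0],[38,0.1,0,-0.8,0],[38,0.1,0,-0.8,0]]';  python3 shift.py '[[38,0,0,-0.15,0],[38,0,0,-0.3,0],[38,0,0,-0.3,0]]';python3 - <<'E'
from h import *
print(deck(bot.get_obs()["tool_pos"]))
c=snap("side","s7");cv2.imwrite('pics/s7.png',c["color"][180:360,270:500][...,::-1].repeat(3,0).repeat(3,1))
E
```

```text
time: 8.25
tool_pos: [617.7, -90.4, 235.9]
tcp_rot: [-3.141, 0.002, -3.063]
contact_force: [-1.1, -0.7, 5.7]
grip_width: 44.0
finger_force: 30.0
time: 8.88
tool_pos: [614.8, -90.3, 249.7]
tcp_rot: [3.14, -0.003, -3.063]
contact_force: [-3.5, -0.5, -10.4]
grip_width: 43.5
finger_force: 30.0
time: 9.25
tool_pos: [615.8, -90.4, 257.4]
tcp_rot: [-3.141, 0.002, -3.063]
contact_force: [-1.9, 0.6, -7.8]
grip_width: 43.6
finger_force: 30.0
[ -2.1 -83.7]
```

View pics/s7.png

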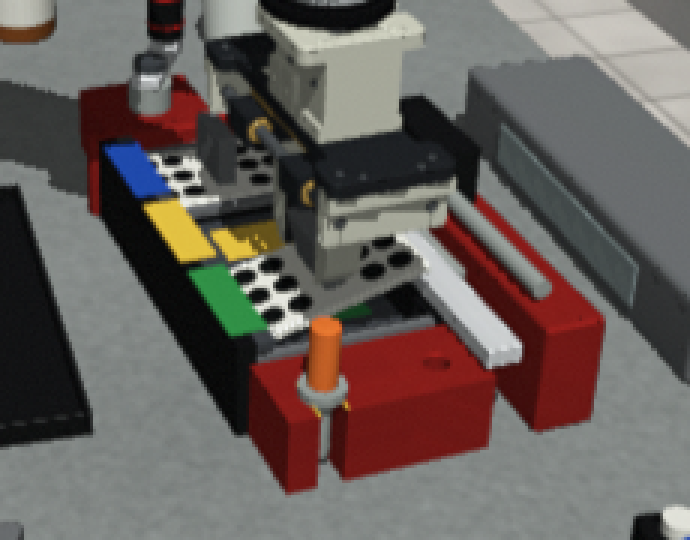

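Units first: shifts go in units of 20 mm and turns go in units of 0.05 rad. So -60 mm is -3, -50 mm is -2.5.

```bash
python3 shift.py '[[38,-0.35,0,0,0],[38,-0.7,0,0,0],[38,-0.7,0,-0.5,0],[38,-0.7,0,-2.5,0],[38,-0.7,0,-3,0]]'; python3 - <<'E'
from h import *
c=dict(np.load("side0.npz"));g=c["color"].max(2)
m=((g<50)*255).astype(np.uint8);m[:, :215]=0;m[:,305:]=0;m[:235]=0;m[345:]=0
m=cv2.morphologyEx(m,cv2.MORPH_OPEN,np.ones((3,3)))
q=max(cv2.findContours(m,cv2.RETR_EXTERNAL,cv2.CHAIN_APPROX_NONE)[0],key=cv2.contourArea)
print(cv2.boundingRect(q),cv2.contourArea(q))
h=cv2.convexHull(q);ap=cv2.approxPolyDP(h,6,True);print(ap[:,0].tolist(),[ray(c,*p,16).round(1)[:2].tolist() for p in ap[:,0]])
print(rect(c,q,16))
c=dict(np.load("w1.npz"));print([ray(c,*p,16).round(1)[:2].tolist() for p in((172,62),(485,98),(503,0))])
print(bot.get_obs()["tool_pos"])
E
```

```text
time: 9.93
tool_pos: [630.1, -89.5, 320.3]
tcp_rot: [-3.139, 0.006, -3.063]
contact_force: [0.3, -0.2, -0.7]
grip_width: 44.0
finger_force: 30.0
(224, 242, 77, 91) 5000.0
[[275, 242], [300, 323], [236, 332], [224, 248]] [[477.2, 149.1], [467.3, -137.9], [358.1, -133.9], [368.5, 151.8]]
[418.2   7.6 293.4 112.6  88.3]
[[471.1, -117.2], [479.1, 158.6], [402.0, 158.8]]
[630.12038178 -89.48549671 320.34347665]
```

```bash
python3 - <<'E'
from h import *
to(417,-47,160,1.541)
E
```

```text
shift [ 2.091e+02  5.900e+01 -1.000e-01] turn -1.463 q [-0.26  0.61  1.31  0.    1.21 -1.91]
```

In the tool's units: 209 mm is 10.45, 180 mm is 9, 0.9 rad is 18.

```bash
python3 shift.py '[[38,2.25,0.6,0,3.6],[38,4.5,1.25,0,7.2],[38,6.75,1.9,0,10.8],[38,9,2.55,0,14.4],[38,10.45,2.95,0,18]]'; python3 shift.py '[[38,0,0,0,3.6],[38,0,0,0,7.2],[38,0,0,0,10.8],[38,0,0,0,14.4],[38,0,0,0,15.56]]';  python3 - <<'E'
from h import *
to(417,-47,36,1.541)
c=snap("side","s8");w=snap("wrist","w8")
cv2.imwrite('pics/c8.png',np.hstack([cv2.resize(c["color"],(400,300)),cv2.resize(w["color"],(400,300))])[...,::-1])
E
```

```text
time: 10.55
tool_pos: [414.3, -46.3, 316.6]
tcp_rot: [-3.141, -0.001, 2.314]
contact_force: [1.4, -0.9, -1.1]
grip_width: 43.8
finger_force: 3.0
time: 11.18
tool_pos: [416.3, -46.8, 316.7]
tcp_rot: [3.141, 0.0, 1.539]
contact_force: [0.9, -0.4, -1.6]
grip_width: 43.5
finger_force: 30.0
shift [-1.000e-01  7.000e-01  1.217e+02] turn -0.002 q [-0.3   0.25  1.93  0.    0.96 -0.26]
```

View pics/c8.png

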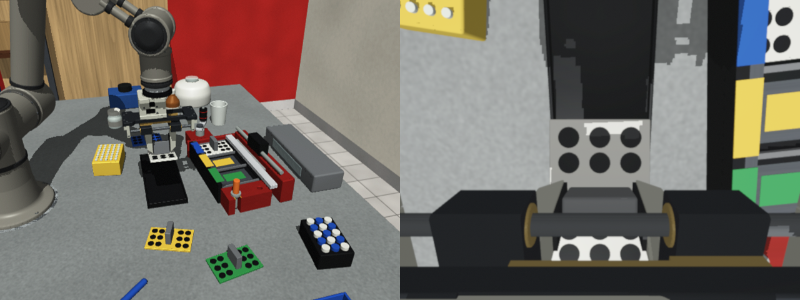

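In the tool's units: 1 mm is 0.05, 110 mm is 5.5.

```bash
python3 shift.py '[[38,0,0.05,2,0],[38,0,0.05,3.75,0],[38,0,0.05,4.75,0],[38,0,0.05,5.25,0],[38,0,0.05,5.5,0]]'; python3 shift.py '[[38,0,0,0.2,0],[38,0,0,0.4,0],[38,0,0,0.6,0],[38,0,0,0.6,0]]'
```

```text
time: 11.9
tool_pos: [417.7, -47.2, 207.0]
tcp_rot: [3.141, 0.001, 1.543]
contact_force: [-3.1, -5.1, 8.9]
grip_width: 43.9
finger_force: 30.0
time: 12.4
tool_pos: [418.6, -47.5, 195.9]
tcp_rot: [3.137, 0.001, 1.542]
contact_force: [1.5, -2.0, 2.9]
grip_width: 43.7
finger_force: 30.0
```

In the tool's units: 2 mm is 0.1, 3 mm is 0.15.

```bash
python3 shift.py '[[38,0,0,0.1,0],[38,0,0,0.15,0],[38,0,0,0.15,0]]';  python3 shift.py '[[60,0,0,0,0],[60,0,0,0,0],[60,0,0,-2,0],[60,0,0,-5,0],[60,0,0,-6.25,0]]';python3 - <<'E'
from h import *
w=snap("wrist","w9");s=snap("side","s9")
c=w;m=((c["color"].min(2)>150)*255).astype(np.uint8)
m=cv2.morphologyEx(m,cv2.MORPH_CLOSE,np.ones((5,5)))
for q in cv2.findContours(m,cv2.RETR_EXTERNAL,cv2.CHAIN_APPROX_NONE)[0]:
    if cv2.contourArea(q)>800: print(cv2.boundingRect(q),rect(c,q,10))
E
```

```text
time: 12.78
tool_pos: [418.4, -47.3, 194.9]
tcp_rot: [3.136, 0.002, 1.543]
contact_force: [-5.7, -2.1, 35.7]
grip_width: 43.2
finger_force: 30.1
time: 13.4
tool_pos: [417.8, -46.9, 319.4]
tcp_rot: [3.138, 0.001, 1.542]
contact_force: [0.4, 0.2, -0.9]
grip_width: 60.0
finger_force: 0.0
(214, 379, 208, 46) [ 412.  -188.4  175.5   43.     1.2]
(249, 325, 142, 15) [ 416.7 -127.6  111.9   12.3   -1.7]
(268, 158, 103, 145) [418.9 -47.3 109.2  72.1  88.5]
(394, 85, 92, 232) [505.2 -33.2 168.8  68.2 -86.6]
(576, 0, 64, 101) [612.   71.5  60.3  41.9 -85.6]
(0, 0, 243, 340) [266.1 -10.  237.2 189.7  88.5]
```

```bash
python3 - <<'E'
from h import *
to(*dk(0,84),160,A)
E
```

```text
shift [129.2 183.4   1. ] turn 1.465 q [-0.29  0.25  1.92  0.    0.96 -0.27]
```

In the tool's units: 1 mm is 0.05, 183 mm is 9.15, -0.9 rad is -18.

```bash
python3 shift.py '[[60,1.5,2.1,0,-3.6],[60,3,4.25,0,-7.2],[60,4.5,6.4,0,-10.8],[60,6,8.5,0,-14.4],[60,6.45,9.15,0.05,-18]]'; python3 shift.py '[[60,0,0,0,-3.6],[60,0,0,0,-7.2],[60,0,0,0,-10.8],[60,0,0,0,-14.4],[60,0,0,0,-15.56]]';  python3 - <<'E'
from h import *
to(*dk(0,84),76,A)
w=snap("wrist","w10")
E
```

```text
time: 14.12
tool_pos: [605.6, 78.6, 313.1]
tcp_rot: [-3.141, -0.002, 2.45]
contact_force: [-0.6, -0.0, -1.1]
grip_width: 59.9
finger_force: 0.0
time: 14.75
tool_pos: [603.9, 76.8, 313.4]
tcp_rot: [3.141, -0.003, -3.06]
contact_force: [-0.1, 0.0, -0.1]
grip_width: 59.8
finger_force: 0.0
shift [-1.5  0.  78.4] turn 0.005 q [ 0.    0.57  1.41  0.    1.16 -1.65]
```

```bash
python3 shift.py '[[60,-0.075,0,1.5,0],[60,-0.075,0,3,0],[60,-0.075,0,3.9,0],[60,-0.075,0,3.9,0]]'; python3 shift.py '[[40,0,0,0,0],[38,0,0,0,0],[38,0,0,0,0],[38,0,0,0,0],[38,0,0,0,0]]'; python3 shift.py '[[38,0.05,0,-0.2,0],[38,0.1,0,-0.4,0],[38,0.1,0,-0.6,0],[38,0.1,0,-0.8,0],[38,0.1,0,-0.8,0]]';  python3 shift.py '[[38,0,0,-0.15,0],[38,0,0,-0.3,0],[38,0,0,-0.3,0]]'; python3 - <<'E'
from h import *
to(*dk(0,84),97,A)
E
```

```text
time: 15.3
tool_pos: [605.1, 76.9, 235.7]
tcp_rot: [3.141, -0.004, -3.064]
contact_force: [0.1, -0.4, 0.3]
grip_width: 60.4
finger_force: 0.0
time: 15.92
tool_pos: [605.9, 76.9, 238.9]
tcp_rot: [-3.142, 0.002, -3.063]
contact_force: [-0.4, 0.6, 6.1]
grip_width: 43.6
finger_force: 30.0
time: 16.55
tool_pos: [602.9, 76.7, 252.8]
tcp_rot: [3.141, -0.003, -3.063]
contact_force: [-1.9, 0.1, -8.7]
grip_width: 43.9
finger_force: 30.0
time: 16.92
tool_pos: [604.0, 76.8, 260.4]
tcp_rot: [3.142, 0.002, -3.063]
contact_force: [-1.5, 0.1, -8.1]
grip_width: 43.8
finger_force: 30.0
shift [-1.1  0.1  4.4] turn 0.001 q [ 0.    0.63  1.47  0.    1.04 -1.65]
```

```bash
python3 shift.py '[[38,-0.35,0,0,0],[38,-0.7,0,0,0],[38,-0.7,0,-0.5,0],[38,-0.7,0,-2.5,0],[38,-0.7,0,-3,0]]'; python3 - <<'E'
from h import *
to(421,87,160,1.541)
E
```

```text
time: 17.55
tool_pos: [618.3, 77.8, 323.3]
tcp_rot: [-3.141, 0.006, -3.063]
contact_force: [0.5, -0.3, -0.8]
grip_width: 44.2
finger_force: 30.0
shift [196.   24.6   3.1] turn -1.463 q [ 0.    0.59  1.35  0.    1.19 -1.65]
```

In the tool's units: 196 mm is 9.8, 180 mm is 9, 0.9 rad is 18.

```bash
python3 shift.py '[[38,2.25,0.3,0,3.6],[38,4.5,0.55,0,7.2],[38,6.75,0.85,0,10.8],[38,9,1.1,0,14.4],[38,9.8,1.23,0.15,18]]'; python3 shift.py '[[38,0,0,0,3.6],[38,0,0,0,7.2],[38,0,0,0,10.8],[38,0,0,0,14.4],[38,0,0,0,15.56]]';  python3 - <<'E'
from h import *
to(421,87,37,1.541)
E
```

```text
time: 18.18
tool_pos: [417.8, 87.2, 316.8]
tcp_rot: [-3.141, -0.001, 2.314]
contact_force: [0.4, 0.1, -1.0]
grip_width: 44.1
finger_force: 30.0
time: 18.8
tool_pos: [420.1, 87.0, 316.7]
tcp_rot: [3.141, -0.0, 1.538]
contact_force: [-0.5, 0.6, -0.3]
grip_width: 43.7
finger_force: 30.0
shift [  0.    0.9 120.7] turn -0.003 q [0.03 0.27 1.9  0.   0.97 0.06]
```

```bash
python3 shift.py '[[38,0,0.05,2,0],[38,0,0.05,3.75,0],[38,0,0.05,4.75,0],[38,0,0.05,5.25,0],[38,0,0.05,5.5,0]]'; python3 shift.py '[[38,0,0,0.2,0],[38,0,0,0.4,0],[38,0,0,0.6,0],[38,0,0,0.6,0]]'; python3 shift.py '[[38,0,0,0.075,0],[38,0,0,0.075,0]]'; python3 shift.py '[[60,0,0,0,0],[60,0,0,0,0],[60,0,0,-2,0],[60,0,0,-5,0],[60,0,0,-6.25,0]]';python3 - <<'E'
from h import *
w=snap("wrist","w11");s=snap("side","s11")
c=w;m=((c["color"].min(2)>150)*255).astype(np.uint8)
m=cv2.morphologyEx(m,cv2.MORPH_CLOSE,np.ones((5,5)))
for q in cv2.findContours(m,cv2.RETR_EXTERNAL,cv2.CHAIN_APPROX_NONE)[0]:
    if cv2.contourArea(q)>800: print(cv2.boundingRect(q),rect(c,q,10))
for col in('blue','yellow','green'):
    for q in blobs(s,col,400): print(col,q[:,0].mean(0).round(),rect(s,q,6))
E
```

```text
time: 19.42
tool_pos: [421.6, 86.7, 207.2]
tcp_rot: [3.14, 0.001, 1.542]
contact_force: [-1.5, -5.4, 9.1]
grip_width: 43.9
finger_force: 30.0
time: 19.92
tool_pos: [422.1, 86.8, 196.9]
tcp_rot: [3.137, 0.0, 1.542]
contact_force: [-3.5, -3.0, 18.5]
grip_width: 43.9
finger_force: 30.0
time: 20.18
tool_pos: [422.0, 86.9, 196.4]
tcp_rot: [3.137, 0.0, 1.542]
contact_force: [-6.4, -2.9, 34.8]
grip_width: 44.0
finger_force: 30.0
time: 20.8
tool_pos: [421.7, 87.1, 321.1]
tcp_rot: [3.137, -0.0, 1.542]
contact_force: [0.5, -0.2, -0.3]
grip_width: 60.4
finger_force: 0.0
(386, 380, 35, 36) [489.7 -57.4  34.6  29.   88.8]
(268, 156, 102, 145) [422.4  88.1 109.4  72.   88.5]
(305, 83, 85, 37) [444.  178.4  56.5  22.9  -1.6]
(393, 82, 98, 235) [507.  103.5 171.6  60.6  87.3]
(315, 56, 83, 15) [450.2 201.8  53.9   8.2   0. ]
(0, 0, 285, 339) [291.6 118.9 271.9 188.1  76. ]
blue [215. 464.] [ 300.1 -383.1   65.8   15.8   40.7]
blue [330. 238.] [606.  168.4  97.7  94.6   4.3]
blue [237. 223.] [404.  278.3 108.6  79.1   1.4]
blue [185. 158.] [313.6 743.  288.5  59.4 -89.8]
yellow [271. 383.] [ 395.7 -255.4  110.1   76.8  -20.6]
yellow [345. 258.] [613.6  76.8  97.6  93.1   4.4]
yellow [172. 250.] [260.2 174.7 211.3  98.4  83.8]
green [376. 421.] [ 522.4 -367.3  110.    74.     9.7]
green [362. 281.] [620.7 -13.6  97.2  87.6   4. ]
```

```bash
python3 - <<'E'
from h import *
to(404,279,165,0.02)
E
```

```text
shift [191.3 -23.5  -3.3] turn 1.522 q [0.03 0.27 1.89 0.   0.97 0.05]
```

```bash
python3 shift.py '[[60,2.25,-0.3,0,-3.6],[60,4.5,-0.55,0,-7.2],[60,6.75,-0.85,0,-10.8],[60,9,-1.1,0,-14.4],[60,9.55,-1.175,-0.15,-18]]'; python3 shift.py '[[60,0,0,0,-3.6],[60,0,0,0,-7.2],[60,0,0,0,-10.8],[60,0,0,0,-14.4],[60,0,0,0,-14.4]]';  python3 - <<'E'
from h import *
w=snap("wrist","w12")
for q in blobs(w,'blue',800): print(cv2.boundingRect(q),rect(w,q,6))
to(404,279,33,0.02)
E
```

```text
time: 21.52
tool_pos: [402.5, 280.7, 319.4]
tcp_rot: [-3.139, -0.001, 2.451]
contact_force: [0.3, -0.4, 0.2]
grip_width: 60.4
finger_force: 0.0
time: 22.15
tool_pos: [403.1, 278.5, 319.8]
tcp_rot: [-3.141, -0.002, -3.123]
contact_force: [0.2, -0.6, -1.1]
grip_width: 60.2
finger_force: 0.0
(279, 161, 100, 141) [403.9 285.  107.7  70.6   1.1]
shift [ -1.1   0.6 128.1] turn -0.004 q [ 0.45  0.37  1.74  0.    1.03 -1.14]
```

```bash
python3 - <<'E'
from h import *
to(404,284.5,33,0.02)
E
python3 shift.py '[[70,-0.05,0.29,2,0],[70,-0.05,0.29,4,0],[70,-0.05,0.29,5.75,0],[70,-0.05,0.29,6.4,0],[70,-0.05,0.29,6.4,0]]'; python3 shift.py '[[40,0,0,0,0],[38,0,0,0,0],[38,0,0,0,0],[38,0,0,0,0],[38,0,0,0,0]]'; python3 shift.py '[[38,0,0,-1.5,0],[38,0,0,-4,0],[38,0,0,-6.4,0],[38,0,0,-6.4,0]]'; python3 - <<'E'
from h import *
to(*dk(13,84),127,A)
E
```

```text
shift [ -1.2   6.1 128.1] turn -0.004 q [ 0.45  0.37  1.74  0.    1.03 -1.14]
time: 22.82
tool_pos: [404.2, 284.4, 192.8]
tcp_rot: [-3.141, -0.001, -3.123]
contact_force: [-0.6, -0.3, -0.2]
grip_width: 69.9
finger_force: 0.0
time: 23.45
tool_pos: [404.4, 284.5, 194.0]
tcp_rot: [3.141, 0.001, -3.122]
contact_force: [-0.8, -0.9, 6.1]
grip_width: 43.6
finger_force: 30.0
time: 23.95
tool_pos: [404.8, 284.8, 324.6]
tcp_rot: [3.138, 0.007, -3.121]
contact_force: [-0.2, 0.9, -1.9]
grip_width: 43.6
finger_force: 30.0
shift [-208.7 -211.2   39.3] turn -0.057 q [ 0.46  0.37  1.73  0.    1.04 -1.13]
```

In the tool's units: -203 mm is -10.15, -200 mm is -10, -0.057 rad is -1.14.

```bash
python3 shift.py '[[38,-2,-2.05,0,0],[38,-4,-4.1,0,0],[38,-6,-6.15,0,0],[38,-8,-8.2,0,-0.6],[38,-10,-10.15,0,-1.14]]'; python3 shift.py '[[38,-0.4,-0.425,0,0],[38,-0.4,-0.425,0,0],[38,-0.4,-0.425,1,0],[38,-0.4,-0.425,2,0],[38,-0.4,-0.425,2,0]]'; python3 - <<'E'
from h import *
to(*dk(13,84),100,A)
w=snap("wrist","w13")
print([ (cv2.boundingRect(q),rect(w,q,90)) for q in blobs(w,'blue',400)])
E
```

```text
time: 24.58
tool_pos: [609.0, 83.9, 319.2]
tcp_rot: [3.141, -0.003, -3.064]
contact_force: [0.8, 0.4, -1.8]
grip_width: 44.0
finger_force: 30.0
time: 25.2
tool_pos: [615.3, 79.1, 279.4]
tcp_rot: [3.141, -0.005, -3.063]
contact_force: [-0.2, 0.3, -0.7]
grip_width: 43.5
finger_force: 30.0
shift [-2.8 -1.4 20.3] turn 0.002 q [ 0.    0.63  1.41  0.    1.11 -1.65]
[((247, 379, 145, 26), array([660.9,  82.9,  70.1,  14. , -85.5])), ((234, 178, 173, 120), array([585.2,  77.3,  71.8,  53.1, -85.5])), ((238, 120, 157, 53), array([546.2,  72.5,  62.2,  20.4, -85.4]))]
```

In the tool's units: -1.4 mm is -0.07, 20 mm is 1.

```bash
python3 shift.py '[[38,-0.15,-0.07,0.25,0],[38,-0.15,-0.07,0.75,0],[38,-0.15,-0.07,1,0],[38,-0.15,-0.07,1,0]]';python3 shift.py '[[38,0,0,0.15,0],[38,0,0,0.3,0],[38,0,0,0.475,0],[38,0,0,0.475,0]]'; python3 - <<'E'
from h import *
o=bot.get_obs();print(deck(o["tool_pos"]),o["tool_pos"],o["contact_force"])
c=snap("side","s14");w=snap("wrist","w14")
cv2.imwrite('pics/c14.png',np.hstack([cv2.resize(c["color"][170:350,260:480],(490,400)),cv2.resize(w["color"][60:400,150:410],(306,400))])[...,::-1])
E
```

```text
time: 25.75
tool_pos: [619.9, 76.4, 260.7]
tcp_rot: [3.141, -0.001, -3.065]
contact_force: [-0.1, 0.2, -1.3]
grip_width: 43.7
finger_force: 30.0
time: 26.25
tool_pos: [619.5, 76.4, 252.7]
tcp_rot: [-3.142, -0.001, -3.064]
contact_force: [-5.2, -1.4, 5.5]
grip_width: 43.6
finger_force: 30.0
[14.3 82.4] [619.48042921  76.44112475 252.70131221] [-5.15750831 -1.35704303  5.48196576]
```

View pics/c14.png

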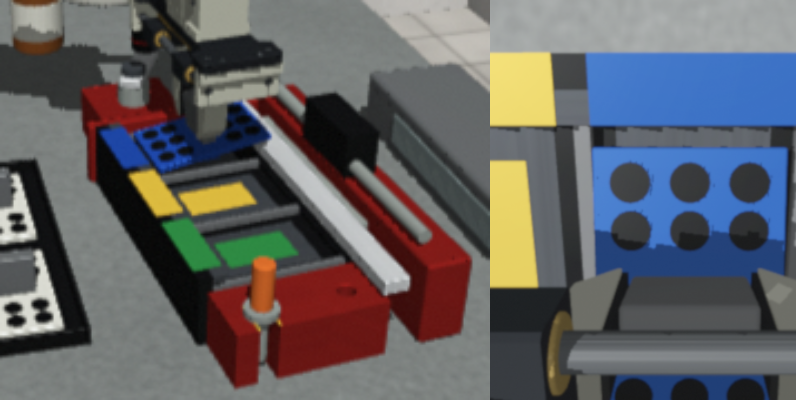

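```bash
python3 shift.py '[[38,0,0.06,0.15,0],[38,0,0.06,0.15,0],[38,0.25,0.06,0.15,0],[38,0.55,0.06,0.15,0],[38,0.85,0.06,0.15,0]]';python3 shift.py '[[38,0,0,0,0],[38,0,0,0.1,0],[38,-0.05,0,0.25,0],[38,-0.1,0,0.4,0],[38,-0.1,0,0.4,0]]'; python3 - <<'E'
from h import *
o=bot.get_obs();print(deck(o["tool_pos"]),o["tool_pos"],o["contact_force"])
E
```

```text
time: 26.98
tool_pos: [602.4, 76.4, 248.4]
tcp_rot: [3.141, -0.001, -3.064]
contact_force: [0.6, -0.3, -1.1]
grip_width: 43.9
finger_force: 30.0
time: 27.6
tool_pos: [606.2, 76.7, 242.0]
tcp_rot: [3.141, 0.005, -3.065]
contact_force: [2.8, 1.6, 3.6]
grip_width: 43.9
finger_force: 30.0
[ 1.1 83.6] [606.15296489  76.66344465 241.99905576] [2.7974363  1.58300071 3.61064766]
```

In the tool's units: 1 mm is 0.05, 4 mm is 0.2.

```bash
python3 shift.py '[[38,0.05,0,0.1,0],[38,0.05,0,0.2,0],[38,0.05,0,0.2,0]]';python3 shift.py '[[38,0,0,0.075,0],[38,0,0,0.075,0],[38,0,0,0.075,0]]'; python3 - <<'E'
from h import *
o=bot.get_obs();print(deck(o["tool_pos"]),o["tool_pos"],o["contact_force"])
E
```

```text
time: 27.98
tool_pos: [605.5, 76.4, 238.5]
tcp_rot: [-3.141, 0.007, -3.065]
contact_force: [3.7, 0.2, 6.4]
grip_width: 43.8
finger_force: 30.0
time: 28.35
tool_pos: [605.6, 76.4, 237.3]
tcp_rot: [-3.141, 0.007, -3.065]
contact_force: [4.7, 1.2, 7.5]
grip_width: 43.8
finger_force: 30.0
[ 0.5 83.4] [605.6187825   76.43389386 237.26065594] [4.74951731 1.20268784 7.51589997]
```

In the tool's units: 1.5 mm is 0.075.

```bash
python3 shift.py '[[38,0,0,0.075,0],[38,0,0,0.075,0]]';python3 shift.py '[[38,0,0,0.075,0],[38,0,0,0.075,0]]'; python3 - <<'E'
from h import *
o=bot.get_obs();print(deck(o["tool_pos"]),o["contact_force"])
E
```

```text
time: 28.6
tool_pos: [605.5, 76.5, 237.2]
tcp_rot: [-3.141, 0.008, -3.064]
contact_force: [-0.0, 0.6, 17.6]
grip_width: 43.7
finger_force: 30.0
time: 28.85
tool_pos: [605.5, 76.5, 237.2]
tcp_rot: [-3.141, 0.009, -3.064]
contact_force: [-4.3, 0.2, 26.1]
grip_width: 43.9
finger_force: 30.0
[ 0.4 83.5] [-4.3410247   0.24322945 26.14311353]
```

```bash
cat >> h.py <<'E'
def seat(col,y):
    "seated plate check from wrist: far/near part extents in deck axes at top z=51"
    w=snap("wrist")
    for q in blobs(w,col,300):
        P=np.array([RD.T@(ray(w,u,v,51)[:2]-O) for u,v in q[:,0]])
        print(col,cv2.boundingRect(q),'x',P[:,0].min().round(1),P[:,0].max().round(1),'y',P[:,1].min().round(1)-y,P[:,1].max().round(1)-y, rect(w,q,51)[4])
E
python3 shift.py '[[60,0,0,-0.05,0],[60,0,0,-0.05,0],[60,0,0,-2,0],[60,0,0,-4.5,0],[60,0,0,-4.5,0]]';python3 - <<'E'
from h import *
seat('blue',84)
s=snap("side","s15")
for col in('yellow','green'):
    for q in blobs(s,col,400): print(col,q[:,0].mean(0).round(),rect(s,q,6))
to(396,-252,165,np.deg2rad(-20.5))
E
```

```text
time: 29.48
tool_pos: [604.9, 76.5, 325.8]
tcp_rot: [-3.141, 0.007, -3.064]
contact_force: [1.1, 0.1, 0.1]
grip_width: 60.1
finger_force: 0.0
blue (258, 133, 125, 189) x -70.3 54.9 y -37.9 37.7 4.5
yellow [271. 383.] [ 395.7 -255.5  110.1   77.   -20.6]
yellow [345. 258.] [613.6  76.8  97.6  93.1   4.4]
yellow [172. 250.] [260.1 174.7 211.4  98.3  83.9]
green [376. 421.] [ 522.4 -367.2  110.    74.     9.7]
green [362. 280.] [620.7 -13.6  97.2  87.6   4. ]
shift [ 232.5 -311.4   -2.2] turn 0.435 q [ 0.    0.57  1.4   0.    1.18 -1.65]
```

```bash
python3 shift.py '[[70,1.75,-2.35,0,2],[70,3.5,-4.7,0,4],[70,5.25,-7.05,0,6],[70,7,-9.4,0,8],[70,8.5,-11.4,0,8.7]]';python3 - <<'E'
from h import *
to(397,-251,165,np.deg2rad(-20.5))
E
```

```text
time: 30.2
tool_pos: [450.3, -165.3, 320.4]
tcp_rot: [3.141, -0.004, 2.781]
contact_force: [1.3, -0.3, -0.7]
grip_width: 70.0
finger_force: 0.0
shift [ 19.7 -99.   -3.5] turn -0.002 q [-0.51  0.35  1.77 -0.    1.03 -1.72]
```

```bash
python3 shift.py '[[70,0.45,-2.4,0,0],[70,0.95,-4.9,-0.15,0],[70,0.95,-4.9,-0.15,0],[70,0.95,-4.9,-0.15,0]]';python3 - <<'E'
from h import *
w=snap("wrist","w16")
for q in blobs(w,'yellow',800): print(cv2.boundingRect(q),rect(w,q,6))
to(397,-251,33,np.deg2rad(-20.5))
E
```

```text
time: 30.7
tool_pos: [399.8, -248.7, 324.0]
tcp_rot: [3.14, -0.002, 2.783]
contact_force: [-0.2, 0.4, 0.1]
grip_width: 70.0
finger_force: 0.0
(265, 155, 99, 141) [ 396.1 -250.8  108.3   71.5  -20.5]
shift [  1.7  -3.7 132.2] turn 0.001 q [-0.72  0.33  1.79  0.    1.03 -1.93]
```

In the tool's units: 130 mm is 6.5, 2.6 mm is 0.13.

```bash
python3 shift.py '[[70,0.13,-0.18,2,0],[70,0.13,-0.18,4,0],[70,0.13,-0.18,5.9,0],[70,0.13,-0.18,6.5,0],[70,0.13,-0.18,6.5,0]]'; python3 shift.py '[[40,0,0,0,0],[38,0,0,0,0],[38,0,0,0,0],[38,0,0,0,0],[38,0,0,0,0]]'; python3 shift.py '[[38,0,0,-1.5,0],[38,0,0,-4,0],[38,0,0,-6.25,0],[38,0,0,-6.25,0]]'; python3 - <<'E'
from h import *
to(*dk(13,0),120,A)
E
```

```text
time: 31.38
tool_pos: [396.6, -250.9, 194.9]
tcp_rot: [3.141, -0.001, 2.785]
contact_force: [0.3, -0.4, 0.7]
grip_width: 70.0
finger_force: 0.0
time: 32.0
tool_pos: [396.3, -251.8, 195.9]
tcp_rot: [-3.141, 0.001, 2.784]
contact_force: [-0.3, 1.1, 6.0]
grip_width: 43.8
finger_force: 30.0
time: 32.5
tool_pos: [396.7, -252.1, 323.3]
tcp_rot: [-3.139, 0.007, 2.784]
contact_force: [0.4, -0.3, -1.6]
grip_width: 44.0
finger_force: 30.0
shift [-126.8  310.6   44.4] turn -0.435 q [-0.73  0.33  1.79  0.    1.01 -1.94]
```

In the tool's units: 270 mm is 13.5, 220 mm is 11, -0.435 rad is -8.7.

```bash
python3 shift.py '[[38,-1.1,2.75,0,0],[38,-2.25,5.5,0,-2],[38,-3.35,8.25,0,-4],[38,-4.5,11,0,-6],[38,-5.5,13.5,0,-8.7]]'; python3 - <<'E'
from h import *
to(*dk(13.5,0),105,A)
E
```

```text
time: 33.12
tool_pos: [594.6, -35.4, 318.4]
tcp_rot: [3.141, -0.002, -3.06]
contact_force: [0.5, -0.1, 0.0]
grip_width: 43.9
finger_force: 30.0
shift [-32.8  27.1  54.4] turn 0.005 q [-0.19  0.55  1.44  0.    1.15 -1.84]
```

```bash
python3 shift.py '[[38,-1,0.75,0,0],[38,-1.6,1.3,0,0],[38,-1.6,1.3,0.75,0],[38,-1.6,1.3,2,0],[38,-1.6,1.3,2.6,0]]'; python3 - <<'E'
from h import *
to(*dk(13.5,0),92,A)
E
```

```text
time: 33.75
tool_pos: [622.4, -9.8, 265.7]
tcp_rot: [3.141, -0.004, -3.066]
contact_force: [0.5, 0.1, -0.9]
grip_width: 43.9
finger_force: 30.0
shift [-2.9  3.9 14.7] turn -0.001 q [-0.14  0.65  1.41 -0.    1.08 -1.79]
```

In the tool's units: 2 mm is 0.1, 1.5 mm is 0.075.

```bash
python3 shift.py '[[38,-0.05,0.075,0.1,0],[38,-0.05,0.075,0.1,0],[38,-0.05,0.075,0.3,0],[38,-0.05,0.075,0.5,0],[38,-0.05,0.075,0.675,0]]'; python3 - <<'E'
from h import *
to(*dk(13.5,0),92,A)
E
```

```text
time: 34.38
tool_pos: [624.2, -7.3, 255.9]
tcp_rot: [-3.141, -0.0, -3.064]
contact_force: [-6.0, -0.7, 8.4]
grip_width: 43.8
finger_force: 30.0
shift [-0.9  1.5  4.9] turn 0.001 q [-0.13  0.66  1.42 -0.    1.06 -1.78]
```

In the tool's units: 1 mm is 0.05, 3 mm is 0.15.

```bash
python3 shift.py '[[38,0,0.07,0.05,0],[38,0,0.07,0.15,0],[38,0,0.07,0.15,0]]'; python3 - <<'E'
from h import *
to(*dk(13.5,0),92,A)
E
```

```text
time: 34.75
tool_pos: [624.1, -6.3, 252.8]
tcp_rot: [-3.141, -0.0, -3.064]
contact_force: [-4.9, -1.6, 7.1]
grip_width: 43.5
finger_force: 30.0
shift [-0.9  0.4  1.8] turn 0.0 q [-0.13  0.67  1.42 -0.    1.05 -1.78]
```

In the tool's units: 2.5 mm is 0.125, 16.5 mm is 0.825.

```bash
python3 shift.py '[[38,0,0,0.125,0],[38,0,0,0.125,0],[38,0.25,0.02,0.125,0],[38,0.55,0.02,0.125,0],[38,0.825,0.02,0.125,0]]';python3 shift.py '[[38,0,0,0,0],[38,0,0,0.1,0],[38,-0.05,0,0.25,0],[38,-0.1,0,0.4,0],[38,-0.1,0,0.4,0]]'; python3 - <<'E'
from h import *
o=bot.get_obs();print(deck(o["tool_pos"]),o["tool_pos"],o["contact_force"])
E
```

```text
time: 35.38
tool_pos: [608.5, -6.7, 250.5]
tcp_rot: [-3.141, 0.004, -3.064]
contact_force: [4.1, 0.3, 5.3]
grip_width: 43.7
finger_force: 30.0
time: 36.0
tool_pos: [611.0, -6.5, 242.8]
tcp_rot: [-3.141, 0.006, -3.064]
contact_force: [4.0, -0.2, 6.3]
grip_width: 43.5
finger_force: 30.0
[-0.5  0.3] [611.02284239  -6.52761518 242.77070143] [ 3.969696   -0.18364536  6.30443237]
```

In the tool's units: 4 mm is 0.2, 2 mm is 0.1.

```bash
python3 shift.py '[[38,0,0,0.1,0],[38,0,0,0.2,0],[38,0,0,0.2,0]]';python3 shift.py '[[38,0,0,0.075,0],[38,0,0,0.075,0],[38,0,0,0.075,0]]'; python3 shift.py '[[38,0,0,0.075,0],[38,0,0,0.075,0]]';python3 - <<'E'
from h import *
o=bot.get_obs();print(deck(o["tool_pos"]),o["tool_pos"],o["contact_force"])
E
```

```text
time: 36.38
tool_pos: [611.0, -6.6, 238.8]
tcp_rot: [-3.141, 0.005, -3.064]
contact_force: [4.7, -0.9, 6.9]
grip_width: 44.3
finger_force: 30.0
time: 36.75
tool_pos: [610.9, -6.6, 238.8]
tcp_rot: [-3.141, 0.006, -3.064]
contact_force: [0.2, 0.0, 16.2]
grip_width: 44.3
finger_force: 30.0
time: 37.0
tool_pos: [610.8, -6.5, 238.8]
tcp_rot: [-3.14, 0.007, -3.064]
contact_force: [-4.4, 1.2, 26.8]
grip_width: 44.1
finger_force: 30.0
[-0.7  0.3] [610.78797598  -6.54535376 238.75523824] [-4.40741068  1.16032699 26.8067069 ]
```

```bash
python3 shift.py '[[60,0,0,-0.05,0],[60,0,0,-0.05,0],[60,0,0,-2,0],[60,0,0,-4.5,0],[60,0,0,-4.5,0]]';python3 - <<'E'
from h import *
seat('yellow',0)
s=snap("side")
for q in blobs(s,'green',400): print(q[:,0].mean(0).round(),rect(s,q,6))
to(523,-364,165,np.deg2rad(10))
E
```

```text
time: 37.62
tool_pos: [610.7, -6.6, 327.7]
tcp_rot: [-3.14, 0.007, -3.064]
contact_force: [-0.1, -0.3, -0.1]
grip_width: 59.9
finger_force: 0.0
yellow (219, 418, 172, 8) x 136.0 142.6 y -75.8 53.6 -85.5
yellow (536, 411, 101, 15) x 129.3 142.1 y 162.7 239.8 -85.5
yellow (455, 326, 26, 70) x 58.9 115.5 y 95.4 117.1 19.1
yellow (256, 134, 127, 187) x -70.4 54.5 y -38.6 38.2 4.5
[376. 421.] [ 522.4 -367.2  110.    74.     9.7]
[362. 281.] [620.7 -13.6  97.2  87.6   4. ]
shift [ 114.  -349.7   -0.4] turn -0.097 q [-0.14  0.57  1.39  0.    1.18 -1.78]
```

```bash
python3 shift.py '[[70,0.9,-2.75,0,0],[70,1.8,-5.5,0,0],[70,2.7,-8.25,0,0],[70,3.6,-11,0,-1],[70,4.5,-13.75,0,-1.94]]';python3 - <<'E'
from h import *
to(523,-364,165,np.deg2rad(10))
E
```

```text
time: 38.35
tool_pos: [540.4, -289.2, 321.8]
tcp_rot: [3.139, -0.003, -2.966]
contact_force: [0.6, -0.9, 0.1]
grip_width: 70.2
finger_force: 0.0
shift [ 30.3 -70.6  -2.3] turn 0.001 q [-0.62  0.57  1.38  0.    1.19 -2.36]
```

In the tool's units: -69 mm is -3.45, -35 mm is -1.75.

```bash
python3 shift.py '[[70,0.75,-1.75,0,0],[70,1.5,-3.45,-0.05,0],[70,1.5,-3.45,-0.05,0],[70,1.5,-3.45,-0.05,0]]';python3 - <<'E'
from h import *
w=snap("wrist","w18")
for q in blobs(w,'green',800):
    r=rect(w,q,6);print(cv2.boundingRect(q),r);to(r[0],r[1],35,np.deg2rad(r[4]))
E
```

```text
time: 38.85
tool_pos: [523.8, -360.2, 323.4]
tcp_rot: [3.139, -0.002, -2.967]
contact_force: [-0.4, 0.3, -0.2]
grip_width: 69.7
finger_force: 0.0
(265, 157, 99, 140) [ 522.8 -363.4  107.8   70.5    9.7]
shift [  1.6  -3.6 129.9] turn 0.006 q [-0.72  0.61  1.31  0.    1.22 -2.47]
```

In the tool's units: 129 mm is 6.45, 118 mm is 5.9.

```bash
python3 shift.py '[[70,0.08,-0.13,2,0],[70,0.08,-0.13,4,0],[70,0.08,-0.13,5.9,0],[70,0.08,-0.13,6.45,0],[70,0.08,-0.13,6.45,0]]'; python3 shift.py '[[40,0,0,0,0],[38,0,0,0,0],[38,0,0,0,0],[38,0,0,0,0],[38,0,0,0,0]]'; python3 shift.py '[[38,0,0,-1.5,0],[38,0,0,-4,0],[38,0,0,-6.25,0],[38,0,0,-6.25,0]]'; python3 - <<'E'
from h import *
to(*dk(13.5,-84),130,A)
E
```

```text
time: 39.52
tool_pos: [523.1, -363.0, 196.1]
tcp_rot: [3.141, -0.0, -2.966]
contact_force: [-0.3, -0.4, 0.3]
grip_width: 69.6
finger_force: 0.0
time: 40.15
tool_pos: [522.9, -363.8, 197.1]
tcp_rot: [-3.141, 0.001, -2.967]
contact_force: [-1.2, 1.1, 6.6]
grip_width: 43.9
finger_force: 30.0
time: 40.65
tool_pos: [523.3, -364.2, 325.2]
tcp_rot: [-3.136, 0.005, -2.967]
contact_force: [1.0, -0.2, -1.5]
grip_width: 44.0
finger_force: 30.0
shift [-153.9  252.    35.4] turn 0.097 q [-0.73  0.61  1.31  0.    1.22 -2.47]
```

```bash
python3 shift.py '[[38,-1.55,2.55,0,0],[38,-3.1,5.1,0,0],[38,-4.65,7.65,0,1],[38,-6.2,10.15,0,1.94],[38,-7.6,12.5,0,1.94]]'; python3 shift.py '[[38,0,0,0,0],[38,0,0,0.5,0],[38,0,0,2,0],[38,0,0,2.75,0],[38,0,0,2.75,0]]'; python3 - <<'E'
from h import *
to(*dk(13.5,-84),92,A)
E
```

```text
time: 41.28
tool_pos: [629.2, -89.1, 319.2]
tcp_rot: [3.14, -0.003, -3.065]
contact_force: [1.5, -1.0, -1.7]
grip_width: 44.0
finger_force: 30.0
time: 41.9
tool_pos: [628.6, -92.2, 264.6]
tcp_rot: [3.141, -0.003, -3.066]
contact_force: [-0.3, 0.3, -1.1]
grip_width: 44.0
finger_force: 30.0
shift [-3.1  2.5 13.6] turn -0.001 q [-0.27  0.67  1.37 -0.    1.1  -1.91]
```

In the tool's units: -2 mm is -0.1, 2 mm is 0.1.

```bash
python3 shift.py '[[38,-0.1,0.1,0,0],[38,-0.1,0.1,0.2,0],[38,-0.1,0.1,0.4,0],[38,-0.1,0.1,0.6,0],[38,-0.1,0.1,0.6,0]]'; python3 - <<'E'
from h import *
to(*dk(13.5,-84),93,A)
E
```

```text
time: 42.52
tool_pos: [630.5, -89.1, 255.1]
tcp_rot: [-3.141, -0.001, -3.064]
contact_force: [-3.6, -0.3, 4.4]
grip_width: 44.1
finger_force: 30.0
shift [-0.9 -0.5  3.1] turn 0.001 q [-0.26  0.68  1.38 -0.    1.08 -1.91]
```

```bash
python3 shift.py '[[38,0,-0.025,0.15,0],[38,0,-0.025,0.15,0],[38,0.25,-0.025,0.15,0],[38,0.55,-0.025,0.15,0],[38,0.825,-0.025,0.15,0]]';python3 shift.py '[[38,0,0,0,0],[38,0,0,0.1,0],[38,-0.05,0,0.25,0],[38,-0.1,0,0.4,0],[38,-0.1,0,0.4,0]]'; python3 - <<'E'
from h import *
o=bot.get_obs();print(deck(o["tool_pos"]),o["tool_pos"],o["contact_force"])
E
```

```text
time: 43.15
tool_pos: [614.5, -90.8, 251.8]
tcp_rot: [-3.141, 0.002, -3.064]
contact_force: [2.7, 0.8, 4.2]
grip_width: 43.8
finger_force: 30.0
time: 43.78
tool_pos: [617.4, -90.6, 244.1]
tcp_rot: [-3.141, 0.004, -3.064]
contact_force: [2.7, -0.4, 4.6]
grip_width: 43.5
finger_force: 30.0
[ -0.5 -84.1] [617.4411734  -90.64325522 244.08412313] [ 2.74992999 -0.38804429  4.55337055]
```

```bash
python3 shift.py '[[38,0,0,0.1,0],[38,0,0,0.2,0],[38,0,0,0.2,0]]';python3 shift.py '[[38,0,0,0.075,0],[38,0,0,0.075,0],[38,0,0,0.075,0]]'; python3 shift.py '[[38,0,0,0.075,0],[38,0,0,0.075,0]]';python3 - <<'E'
from h import *
o=bot.get_obs();print(deck(o["tool_pos"]),o["tool_pos"],o["contact_force"])
E
```

```text
time: 44.15
tool_pos: [617.5, -90.7, 240.5]
tcp_rot: [-3.141, 0.004, -3.064]
contact_force: [3.6, 0.7, 7.7]
grip_width: 43.9
finger_force: 30.0
time: 44.52
tool_pos: [617.4, -90.7, 240.5]
tcp_rot: [-3.14, 0.005, -3.064]
contact_force: [-0.3, 1.3, 16.4]
grip_width: 43.6
finger_force: 30.0
time: 44.78
tool_pos: [617.3, -90.6, 240.4]
tcp_rot: [-3.14, 0.005, -3.064]
contact_force: [-4.9, 1.5, 26.5]
grip_width: 43.8
finger_force: 30.0
[ -0.6 -84. ] [617.30724483 -90.61719337 240.38165935] [-4.89419504  1.52383174 26.49430352]
```

In the tool's units: -90 mm is -4.5, -40 mm is -2.

```bash
python3 shift.py '[[60,0,0,-0.05,0],[60,0,0,-0.05,0],[60,0,0,-2,0],[60,0,0,-4.5,0],[60,0,0,-4.5,0]]';python3 - <<'E'
from h import *
seat('green',-84)
w=snap("wrist","w19")
print([cv2.boundingRect(q) for q in blobs(w,'orange',20)])
to(609,231,200,A)
E
```

```text
time: 45.4
tool_pos: [617.3, -90.8, 329.7]
tcp_rot: [-3.139, 0.006, -3.064]
contact_force: [0.5, -0.4, -0.8]
grip_width: 59.8
finger_force: 0.0
green (259, 135, 124, 185) x -69.8 54.6 y -37.900000000000006 37.7 4.5
[(156, 186, 31, 40)]
shift [-17.5 321.2 -33.4] turn 0.0 q [-0.27  0.59  1.35  0.    1.21 -1.92]
```

Units first: shifts go in units of 20 mm and turns go in units of 0.05 rad. So -20 mm is -1, 300 mm is 15.

```bash
python3 shift.py '[[60,-0.5,3.1,-0.35,0],[60,-1,6.2,-0.7,0],[60,-1.5,9.3,-1.05,0],[60,-2,12.4,-1.4,0],[60,-2.5,15,-1.65,0]]';python3 shift.py '[[60,0,0.5,0,0],[60,0,0.5,0,0],[60,0,0.5,0,0]]';python3 - <<'E'
from h import *
c=snap("wrist","w20");s=snap("scene","sc20")
print(bot.get_obs()["tool_pos"],proj(c,(610,231,130)),proj(c,(595,180,90)))
cv2.imwrite('pics/c20.png',np.hstack([cv2.resize(c["color"],(480,360)),cv2.resize(s["color"][180:330,340:470],(312,360),interpolation=cv2.INTER_CUBIC)])[...,::-1])
E
```

```text
time: 46.12
tool_pos: [642.9, 214.6, 356.9]
tcp_rot: [-3.141, -0.004, -3.064]
contact_force: [0.2, 0.2, 0.2]
grip_width: 59.6
finger_force: 0.0
time: 46.5
tool_pos: [642.6, 220.7, 358.1]
tcp_rot: [-3.141, -0.002, -3.066]
contact_force: [-0.9, -0.4, -0.1]
grip_width: 59.7
finger_force: 0.0
[642.73989611 220.57803482 358.87337038] [343.79899548 215.94289567] [257.94773996 171.14060558]
```

View pics/c20.png

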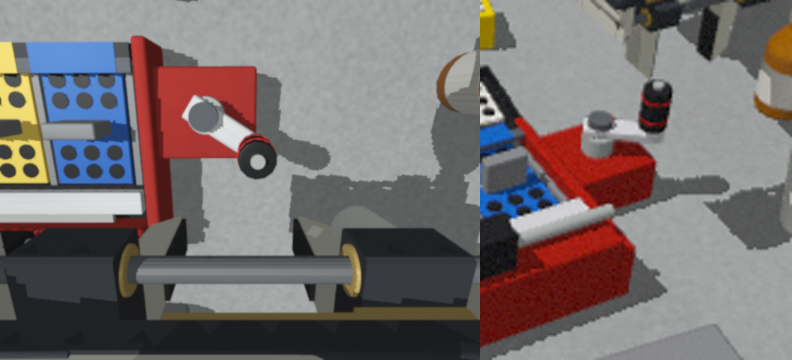

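```bash
python3 - <<'E'
from h import *
c=dict(np.load("w20.npz"));S=ray(c,344,213,130)[:2];print('sleeve',S.round(1),deck(S))
for z in(80,85,90,95,100,107):
    H=ray(c,274.7,154.7,z)[:2];d=RD.T@(S-H);print(z,H.round(1),deck(H),np.hypot(*d).round(1),np.arctan2(d[0],d[1]).round(2))
to(*S,113,A)
E
```

```text
sleeve [608.4 231. ] [ 15.2 237.3]
80 [585.3 188.6] [-11.1 196.8] 48.3 0.58
85 [584.9 189.1] [-11.5 197.4] 48.0 0.59
90 [584.6 189.6] [-11.8 197.9] 47.7 0.6
95 [584.2 190.1] [-12.1 198.4] 47.5 0.61
100 [583.8 190.6] [-12.5 199. ] 47.2 0.63
107 [583.3 191.4] [-12.9 199.7] 46.9 0.64
shift [33.4 12.9 86.9] turn -0.002 q [ 0.22  0.67  1.11 -0.    1.37 -1.43]
```

```bash
python3 shift.py '[[60,0.85,0.3,-0.25,0],[50,1.65,0.65,-0.25,0],[50,1.65,0.65,1,0],[50,1.65,0.65,2.5,0],[50,1.65,0.65,4.1,0]]';python3 shift.py '[[50,0,0,0,0],[50,0,0,0,0]]';python3 - <<'E'
from h import *
to(608.4,231,117,A)
p=lambda t:np.array([-50*np.sin(t),50*np.cos(t)])
for k in range(4):
    t=.61+k*np.pi/2;print(k,[(p(t+j*np.pi/8)-p(t)).round(1).tolist() for j in(1,2,3,4)])
E
```

```text
time: 47.22
tool_pos: [608.8, 231.5, 276.9]
tcp_rot: [3.141, 0.001, -3.066]
contact_force: [0.3, 0.3, -0.2]
grip_width: 50.4
finger_force: 0.0
time: 47.48
tool_pos: [609.1, 232.2, 278.7]
tcp_rot: [3.141, 0.002, -3.065]
contact_force: [0.6, 0.6, 0.2]
grip_width: 50.1
finger_force: 0.0
shift [ 0.8 -1.1  2.7] turn -0.001 q [ 0.25  0.68  1.31  0.    1.15 -1.4 ]
0 [[-13.5, -14.1], [-20.6, -32.3], [-20.2, -51.8], [-12.3, -69.6]]
1 [[14.1, -13.5], [32.3, -20.6], [51.8, -20.2], [69.6, -12.3]]
2 [[13.5, 14.1], [20.6, 32.3], [20.2, 51.8], [12.3, 69.6]]
3 [[-14.1, 13.5], [-32.3, 20.6], [-51.8, 20.2], [-69.6, 12.3]]
```

In the tool's units: 2 mm is 0.1, -1 mm is -0.05.

```bash
python3 shift.py '[[24,0.05,-0.05,0.1,0],[22,0.05,-0.05,0.1,0],[22,0.05,-0.05,0.1,0],[22,0.05,-0.05,0.1,0]]';python3 shift.py '[[22,-0.675,-0.705,0,0],[22,-1.03,-1.615,0,0],[22,-1.01,-2.59,0,0],[22,-0.615,-3.48,0,0]]';python3 shift.py '[[22,0,0,0,0]]';python3 - <<'E'
from h import *
o=bot.get_obs();print(deck(o["tool_pos"]),o["contact_force"])
E
```

```text
time: 47.98
tool_pos: [607.8, 231.4, 275.9]
tcp_rot: [-3.141, 0.001, -3.064]
contact_force: [-1.7, -2.3, 4.0]
grip_width: 27.5
finger_force: 30.0
time: 48.48
tool_pos: [627.6, 162.1, 276.0]
tcp_rot: [-3.142, 0.008, -3.065]
contact_force: [5.4, 0.5, 1.7]
grip_width: 27.3
finger_force: 30.0
time: 48.6
tool_pos: [626.9, 160.7, 276.1]
tcp_rot: [-3.14, 0.005, -3.066]
contact_force: [7.0, -6.0, 1.0]
grip_width: 27.4
finger_force: 30.0
[ 28.2 165.8] [ 6.97407304 -5.97595934  0.97881584]
```

```bash
python3 shift.py '[[22,0.705,-0.675,0,0],[22,1.615,-1.03,0,0],[22,2.59,-1.01,0,0],[22,3.48,-0.615,0,0]]' | grep -E 'pos|contact|width';python3 shift.py '[[22,0.675,0.705,0,0],[22,1.03,1.615,0,0],[22,1.01,2.59,0,0],[22,0.615,3.48,0,0]]'| grep -E 'pos|contact|width'; python3 - <<'E'
from h import *
o=bot.get_obs();d=RD.T@(o["tool_pos"][:2]-dk(-13,197));print(d,np.hypot(*d),np.arctan2(d[0],d[1])%6.283,o["contact_force"])
E
```

```text
tool_pos: [557.5, 144.3, 276.0]
contact_force: [6.4, 3.9, -1.1]
grip_width: 27.4
tool_pos: [541.2, 214.0, 276.0]
contact_force: [16.9, -14.4, -3.0]
grip_width: 27.4
[-40.20203651  28.54657308] 49.30629345646645 5.329661279053582 [ 16.92841851 -14.37182545  -3.01735892]
```

```bash
python3 shift.py '[[22,-0.78,0.61,0,0],[22,-1.69,0.965,0,0],[22,-2.665,0.945,0,0],[22,-3.555,0.55,0,0]]' | grep -E 'pos|contact|width';python3 shift.py '[[22,-0.675,-0.705,0,0],[22,-1.03,-1.615,0,0],[22,-1.01,-2.59,0,0],[22,-0.615,-3.48,0,0]]'| grep -E 'pos|contact|width'; python3 - <<'E'
from h import *
o=bot.get_obs();d=RD.T@(o["tool_pos"][:2]-dk(-11.5,195.7));print(d,np.hypot(*d),np.arctan2(d[0],d[1])%6.283,o["contact_force"])
E
```

```text
tool_pos: [609.2, 231.1, 275.9]
contact_force: [-5.4, -4.4, 9.2]
grip_width: 27.4
tool_pos: [628.2, 162.0, 275.9]
contact_force: [3.4, 1.7, 4.7]
grip_width: 27.2
[ 41.10061645 -28.66613983] 50.10996153251195 2.1798172585603752 [3.39353119 1.68574694 4.66098634]
```

```bash
python3 shift.py '[[22,0.705,-0.675,0,0],[22,1.615,-1.03,0,0],[22,2.59,-1.01,0,0],[22,3.48,-0.615,0,0]]' | grep -E 'pos|contact|width';python3 shift.py '[[22,0.675,0.705,0,0],[22,1.03,1.615,0,0],[22,1.01,2.59,0,0],[22,0.615,3.48,0,0]]'| grep -E 'pos|contact|width'; python3 shift.py '[[22,-0.705,0.675,0,0],[22,-1.615,1.03,0,0],[22,-2.59,1.01,0,0],[22,-3.48,0.615,0,0]]'| grep -E 'pos|contact|width'; python3 shift.py '[[22,-0.275,-0.21,0,0],[22,-0.495,-0.455,0,0],[22,-0.495,-0.455,0,0]]'| grep -E 'pos|contact|width'; python3 - <<'E'
from h import *
o=bot.get_obs();d=RD.T@(o["tool_pos"][:2]-dk(-11.5,195.7));print(d,np.hypot(*d),np.arctan2(d[0],d[1])%6.283+12.566,o["contact_force"])
E
```

```text
tool_pos: [558.5, 143.9, 275.9]
contact_force: [5.4, 3.2, 2.2]
grip_width: 27.3
tool_pos: [541.7, 213.6, 275.9]
contact_force: [12.2, -10.0, 1.0]
grip_width: 27.2
tool_pos: [609.0, 231.4, 275.8]
contact_force: [-5.5, -4.4, 11.5]
grip_width: 27.3
tool_pos: [619.8, 222.9, 275.9]
contact_force: [0.6, -1.5, 6.7]
grip_width: 27.4
[37.44335245 32.70972063] 49.718512311988114 13.418771795468581 [ 0.55263558 -1.51119637  6.6866431 ]
```

```bash
python3 shift.py '[[50,0,0,0,0],[50,0,0,0,0],[50,0,0,-1.5,0],[50,0,0,-4,0],[50,0,0,-5.5,0]]'| grep -E 'pos|contact|width'; python3 shift.py '[[60,2,-3,0,0],[60,2,-6,0,0],[60,2,-9,0,0],[60,2,-11,0,0],[60,2,-11,0,0]]' | grep -E 'pos|contact';python3 - <<'E'
from h import *
w=snap("wrist","w30");s=snap("side","s30")
for n,y in(('blue',84),('yellow',0),('green',-84)):
    for q in blobs(w,n,400):
        P=np.array([deck(ray(w,u,v,51)) for u,v in q[:,0]]);print(n,P.min(0)-[0,y],P.max(0)-[0,y])
for q in blobs(s,'orange',20): print('pin',cv2.boundingRect(q))
s7=dict(np.load("s15.npz"));print([cv2.boundingRect(q) for q in blobs(s7,'orange',20)])
m=((s["color"].min(2)>150)*255).astype(np.uint8);m[:,:215]=0;m[:,310:]=0;m[:235]=0;m[345:]=0
m2=((s7["color"].min(2)>150)*255).astype(np.uint8);m2[:,:215]=0;m2[:,310:]=0;m2[:235]=0;m2[345:]=0
print('white px diff in tray',(m!=m2).sum(),(m>0).sum())
E
```

```text
tool_pos: [619.7, 222.7, 387.1]
contact_force: [-0.1, 0.5, 0.4]
grip_width: 50.0
tool_pos: [596.9, -2.9, 384.5]
contact_force: [0.5, 0.6, 0.4]
blue [-70.4 -37.8] [32. 41.]
yellow [158.8 -89.5] [174.6 295.5]
yellow [-70.  -38.6] [32.6 37.8]
green [-70.1 -40.5] [32.3 37. ]
pin (373, 286, 11, 24)
pin (267, 152, 16, 15)
[(373, 286, 11, 24), (267, 152, 16, 15)]
white px diff in tray 7 1160
```

Bar front is at x ≈ 32 mm, as expected near 13.5 rad. The plates, pin and tray are unchanged, so I'm handing in.

```bash
python3 -c "
from plant import bot
print(bot.close_job())"
```

```text
the job is handed in; nothing more can be done
None
```

The job is handed in; no verdict came back: the pin is parked in the notch, both white plates lie in the tray, the blue, yellow and green plates are seated in their nests, and the crank is wound to about 13.4 rad with everything released.

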